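Turn over and switch on the push light

ROBOT

A 6-joint arm with a two-finger parallel gripper is mounted at the origin on the work surface. World frame = base frame: x ahead of the robot, y to its left, z up, the work surface at z = 0. Lengths are in m, angles in rad, forces in N, time in s.
With the tool pointing down it reaches from about 0.4 to 0.825 m from the base axis. Payload 7 kg.
Tool frame: the origin (TCP) lies at the very end of the fingers, on their centre line; the grasp point (between the pads) lies 19 mm behind it; z points along the fingers, y is the line along which they close (so a half turn about z gives the same grasp; the last joint's range is limited). The gripper opens to 88 mm and grips with 3 to 60 N. Pads are 19 mm wide; open, the fingers measure 130 mm over their backs; the gripper's body (78 mm by 193 mm) begins 47 mm behind the grasp point.
Start: joints at [-1.059, 0.359, 0.012, 0, -1.224, -0.288], TCP at [0.15, -0.658, 0.188] pointing down, gripper open.
Joint ranges: [-3.07, 3.07], [-1.43, 2.12], [-1.02, 1.25], [-3.03, 1.67], [-3.05, -0], [-3.03, 3.03]. Speed limits (rad/s): [2.39, 2.39, 3.01, 3.14, 3.14, 3.14].

INTERFACE

Orientations are given as a unit quaternion [w, x, y, z].
In Python, from bench import sensors, eyes, order gives the robot as it stands.
- The arm moves only by the shell command python3 -m handwheel 'ROWS' [OPENING] [FORCE]. ROWS is JSON, a list of rows, each an object of numbers: "tx", "ty", "tz": the shift along the tool's x, y, z each as a share of 300 mm, from -1 to 1; "wx", "wy", "wz": the turn, a rotation vector about the tool's x, y, z each as a share of 2 rad, from -1 to 1. A call has 1 to 20 rows; each row is the pose to reach, as a shift and turn from the pose commanded when the call began, along the tool's axes at that moment; what a row does not reach only later rows make up. A row lasts 1/10 s, in which the tool goes at most 50 mm and 8.59 degrees, less where a joint would pass 70% of its speed; a pose out of reach is approached as far as the arm can. A call with a number of a shift or a turn outside -1 to 1 is refused whole. A call with a gripper value outside its range is refused whole. OPENING is the opening, from -1 (shut) to 1 (fully open), set as the call begins (- or left out, the last holds). The fingers move at their own pace and stop on an object; FORCE is the grip in N (left out, the last holds). Time passes only in rows, so rows that repeat a pose let the fingers close. It gives the time, the measured TCP pose, the force, the opening and the grip force at its end, in the units of the state.
- sensors.read_state(): the state, without advancing time (a new reading comes with each control period).
- eyes.grab_frame(name): name is "side" or "top"; returns a dict with "frame" (400x640x3 uint8, red, green, blue), "range_z" (400x640 float32, m along the optical axis (not along the pixel's ray), 0 where there is no reading), "fx", "fy", "cx", "cy" (pixels), "distortion" ([k1, k2, p1, p2, k3] as OpenCV has them; the pictures are not rectified), "world_to_cam" (4x4, takes a point from world to camera coordinates). Camera axes: x right, y down, z forward; pixel columns grow to the right and rows downward; lengths in m; the calibration is good to about 2 mm. A picture is of the moment at which its call begins.
- order.finish_job(): hands the job in; it is judged then, once.
Trained networks look in the newest picture that a camera, given by its name, has taken for a name from the list of things; names that differ only in an ending like _2 or _b are one class to them, and where a whole thing is asked for, a point or a joint stands for the part that bears it (a point fixed in the world has none). Each returns a list of dicts, best first, with "confidence" (0 to 1); they miss things now and then, are a little off and sometimes report something else, mostly with a low value. They report only what shows in the picture. A call takes as long as a camera call. They do not tell look-alikes from the thing itself.
- eyes.find_in(camera, query): "box" ([left, top, width, height] in pixels, round what is visible of it).
- eyes.spot_point(camera, query): "point" ([column, row] in pixels: a listed point, or the origin of a listed thing).
The state is a dict: "time": time; "joint_pos": joint angles; "qvel": joint speeds; "joint_efforts": joint torques, N m; "eef_pos": TCP position; "eef_rot": TCP orientation; "ft_force": force on the tool from outside, world axes, zero at the start; "moment": the same for the moment, N m; "gripper_width": finger opening in m; "grip_force": force on a finger pad.
Only numpy, scipy, OpenCV 4.12 (cv2) and the standard library are available. Lean on these libraries where they do the work, as an engineer would, in place of code of your own. Each camera call takes 0.05 s, during which the arm holds its last target. There are 200 camera calls.

TASK

The battery push light lies face down on the tiles. Turn it over and stand it flat in the round tray with its orange button on top, let go of it, and only then press the button gently but fully down and release it, leaving the light standing in the tray. Leave the key, the bell, the tea canister and the comb where they are.

Things in the scene. Friction and masses are not known exactly. Their poses are not given: they have to be found in the camera images.
- light: White square push light, a block 60 x 60 mm and 48 mm high, about 0.24 kg (varies), flat sides with an amber band. Origin: centre of its back (flat face with grey battery cover); z points from the back to the button side, 48 mm away; x, y are square to its four sides. Starts face down on the tiles (z = 0): back on top, z axis down. It also stands stably on any of its sides (then 60 mm high).
- light_center (a point): Centre of the push light's block, 24 mm from its back and from its rim; axes as the light's. The button side is a square rim with 5 mm walls round a 50 x 50 mm well, 11 mm deep, that holds the button; face down the light rests on the rim and the button is not pressed.
- button_top (a point): Centre of the face of the round orange push button (40 mm diameter), unpressed 2 mm below the rim of the light (46 mm from its back); it moves with the button. Axes as those of the light: z points out of the button. It is pressed towards -z.
- button (a joint): Travel of the orange button in m: 0 = out, 0.006 = fully down. Spring: it starts to move at 2.5 N and is fully down at 5.5 N, then meets a hard stop; it springs back when released.
- tray: Round brown rattan-look plastic tray, 243 to 250 mm outer diameter, loose, 0.6 kg. Origin: centre of its underside, z up. Flat inner floor of 114 mm radius, 6 mm above the underside; upright rim 20 mm high.
- key: Silver car key lying flat, bystander, 74 x 26 x 9 mm; origin under its middle, x along it towards the blade.
- bell: White plastic bicycle bell, bystander, dome of 54 mm diameter, 38 mm high, with a thumb lever reaching 46 mm out towards its x axis; origin at the centre of its underside.
- canister: Stainless tea canister with clip-on lid, bystander, 80 mm diameter, 106 mm high; origin at the centre of its underside.
- comb: Small wooden comb lying flat, bystander, 150 x 35 x 8 mm; origin under its middle, x along it.
There are look-alikes about, which are no part of the job. What is shaped like the light but red is not meant.

How it is judged:
On the way, in this order (a step that is already met when the one before it is completed fails the run):
1. the light stands flat in the tray, button on top, let go and at rest, button not pressed (angle between light's own z axis and vertical below 0.1 rad and horizontal distance between light and tray below 0.09 m and z of light in the frame of tray between 0.003 and 0.01 m and contact force between the fingers and light below 0.05 N and linear speed of light below 0.02 m/s and value of joint button below 0.001 m), for 0.2 s.
2. the button is pressed fully down while the light stands in the tray (angle between light's own z axis and vertical below 0.1 rad and horizontal distance between light and tray below 0.09 m and z of light in the frame of tray between 0.003 and 0.01 m and value of joint button above 0.0053 m), for 0.05 s.
3. the button is released and has sprung out (value of joint button below 0.001 m and contact force between the fingers and light below 0.05 N), for 0.1 s.
At the end, for the whole second after the job is handed in: Light at rest on its back on the tray floor (within 0.1 rad of upright, within 90 mm of the tray centre), button sprung out (under 1 mm) after being pressed at least 5.3 mm there with at most 40 N; key, bell, canister and comb moved less than 30 mm (angle between light's own z axis and vertical below 0.1 rad and horizontal distance between light and tray below 0.09 m and z of light in the frame of tray between 0.003 and 0.01 m and value of joint button below 0.001 m and linear speed of light below 0.02 m/s and distance of each of key, bell, canister, comb from where it was at the start of the episode below 0.03 m); the robot touches nothing.
It fails at once if the button is pressed with more than 40 N (contact force between anything else and button above 40 N).
It fails at once if the key is moved more than 30 mm (distance of key from where it was at the start of the episode above 0.03 m).
It fails at once if the bell is moved more than 30 mm (distance of bell from where it was at the start of the episode above 0.03 m).
It fails at once if the canister is moved more than 30 mm (distance of canister from where it was at the start of the episode above 0.03 m).
It fails at once if the comb is moved more than 30 mm (distance of comb from where it was at the start of the episode above 0.03 m).
It also fails if it takes over 67 s, if anything falls off the work surface, if the arm or the gripper's body presses on something with over 40 N, if the wrist force passes 120 N, or if a joint passes its speed limit or range.

## Working session

There is one attempt and no reset: what is moved stays moved. The work goes in short steps, Python scripts to look and compute and a shell command to move; the robot and the scene stay as the last step left them, time stands still between calls to the robot, and variables do not carry over. Pictures are saved under pics/ and viewed, at most 10 in all, crops included, and the job is handed in when it is done.

```bash
mkdir -p pics; cat > h.py <<'E'
import numpy as np, cv2
from bench import sensors, eyes, order
from scipy.spatial.transform import Rotation as R
def cloud(g):
    z=g["range_z"]; h,w=z.shape
    u,v=np.meshgrid(np.arange(w),np.arange(h))
    K=np.array([[g["fx"],0,g["cx"]],[0,g["fy"],g["cy"]],[0,0,1]])
    p=cv2.undistortPoints(np.stack([u,v],-1).reshape(-1,1,2).astype(np.float64),K,np.array(g["distortion"],float)).reshape(h,w,2)
    c=np.concatenate([p*z[...,None],z[...,None]],-1)
    T=np.linalg.inv(np.array(g["world_to_cam"]))
    W=c@T[:3,:3].T+T[:3,3]; W[z==0]=np.nan
    return W
def rect(P):
    r=cv2.minAreaRect((P[:,:2]*1000).astype(np.float32)); return r
E
python3 - <<'E'
from h import *
ims=[]
for c in("top","side"):
    g=eyes.grab_frame(c);W=cloud(g);f=g["frame"][:,:,::-1].copy()
    cv2.imwrite(f"pics/{c}0.png",f); np.savez(f"{c}0.npz",W=W,f=g["frame"])
    print(c,np.round(np.linalg.inv(g["world_to_cam"])[:3,3],2))
    for q in("light","tray","key","bell","canister","comb"):
        for d in eyes.find_in(c,q)[:3]:
            b=np.array(d["box"]);u,v=(b[:2]+b[2:]/2).astype(int)
            print(q,round(d["confidence"],2),b.round(),W[min(v,399),min(u,639)].round(3))
E
```

```text
top [ 0.52 -0.    1.32]
light 0.93 [389. 235.  26.  24.] [ 0.462 -0.246  0.047]
light 0.8 [333. 211.  26.  27.] [ 0.522 -0.076  0.048]
light 0.78 [404. 147.  28.  26.] [ 0.72  -0.29   0.045]
tray 0.67 [370. 183.  30.  28.] [ 0.609 -0.19   0.049]
tray 0.6 [222. 170.  80.  78.] [0.565 0.178 0.008]
key 0.7 [159. 215.  26.   8.] [0.527 0.456 0.006]
bell 0.5 [315. 253.  21.  22.] [ 0.402 -0.019  0.039]
comb 0.81 [460. 204.  13.  49.] [ 0.517 -0.45   0.007]
side [0.11 0.55 0.83]
light 0.95 [348. 183.  26.  30.] [ 0.506 -0.06   0.05 ]
light 0.78 [340. 113.  20.  31.] [ 0.701 -0.261  0.049]
light 0.74 [353. 150.  17.  26.] [ 0.589 -0.17   0.04 ]
tray 0.68 [371. 228.  29.  21.] [ 0.39  -0.003  0.037]
key 0.85 [174. 333.  35.  32.] [0.535 0.459 0.002]
bell 0.59 [375. 230.  27.  19.] [ 0.384 -0.008  0.034]
canister 0.89 [250. 134.  33.  45.] [0.763 0.02  0.089]
comb 0.9 [416. 126.  43.  19.] [ 0.511 -0.46   0.006]
```

View pics/top0.png

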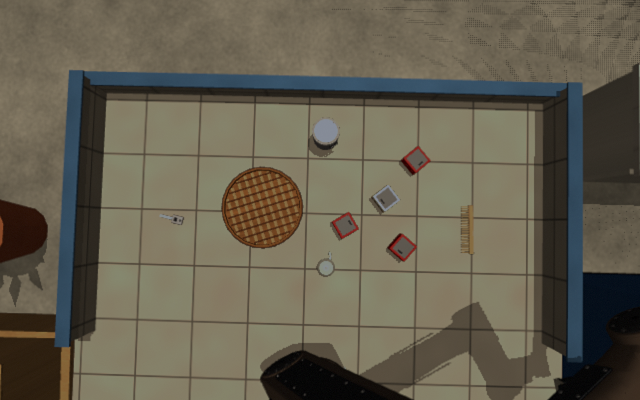

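View pics/side0.png

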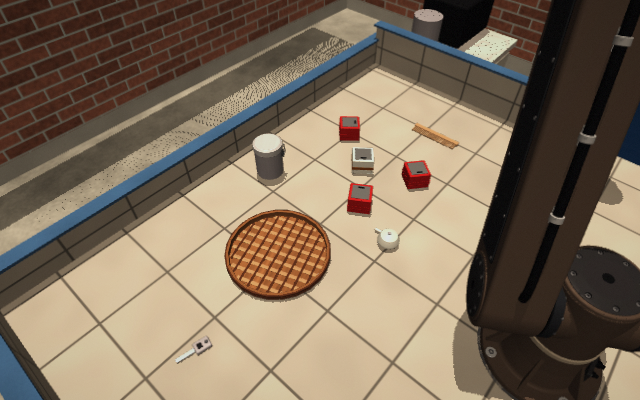

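The top view shows the white light at (385,198) among three red look-alikes at (345,225), (402,247) and (416,160). The tray is at (262,207), the canister at (326,133), the bell at (326,268), the comb at (467,230) and the key at (172,218). The side view agrees: the white light is at (363,158).

```bash
python3 - <<'E'
from h import *
d=np.load("top0.npz");W=d["W"];f=d["f"].astype(int)
def roi(u,v,r): return W[v-r:v+r,u-r:u+r].reshape(-1,3),f[v-r:v+r,u-r:u+r].reshape(-1,3)
for n,(u,v) in dict(light=(385,198),r1=(345,225),r2=(402,247),r3=(416,160)).items():
    P,C=roi(u,v,20); m=(P[:,2]>.035)&(P[:,2]<.06); r=rect(P[m]); print(n,m.sum(),r, np.median(P[m,2]))
P,C=roi(262,207,48); m=(P[:,2]>.014)&(P[:,2]<.04); print("tray",cv2.minEnclosingCircle((P[m,:2]*1000).astype(np.float32)),m.sum(), np.median(P[abs(P[:,2]-.007)<.004,2]))
P,C=roi(326,133,25); m=(P[:,2]>.09); print("can",cv2.minEnclosingCircle((P[m,:2]*1000).astype(np.float32)))
s=sensors.read_state(); print(s); print(R.from_quat(s["eef_rot"],scalar_first=True).as_matrix().round(3))
E
```

```text
light 408 ((603.9534301757812, -196.5194549560547), (59.70861053466797, 61.13288879394531), 37.99420928955078) 0.04819481919039825
r1 403 ((520.1011962890625, -75.85980987548828), (59.91377639770508, 59.99366760253906), 32.05091094970703) 0.04825335926619023
r2 421 ((458.6414794921875, -249.19400024414062), (61.69075393676758, 60.18848419189453), 50.00851058959961) 0.048307098690931305
r3 413 ((722.9804077148438, -286.11492919921875), (59.84944534301758, 61.3885498046875), 40.054588317871094) 0.04817709667376424
tray ((568.0690307617188, 178.1623077392578), 124.83692169189453) 766 0.006147655825287535
can ((788.6630249023438, -13.680371284484863), 42.9033203125)
{'time': 0.7, 'joint_pos': array([-1.05889693e+00,  3.58573862e-01,  1.19021658e-02,  2.11102798e-05,
       -1.22413507e+00, -2.88112537e-01]), 'qvel': array([-0.00018577,  0.00059472, -0.00086409, -0.00027966,  0.00026301,
        0.00123363]), 'joint_efforts': array([ 1.26629070e-04, -5.82162523e+01,  2.93244159e+01,  7.00106889e+00,
        1.26071865e-02, -8.72253523e-07]), 'eef_pos': array([ 0.14977068, -0.65814268,  0.18788291]), 'eef_rot': array([-1.11753100e-05, -1.11663655e-01,  9.93746058e-01,  9.39582360e-07]), 'ft_force': array([ 0.54839631, -0.43036746,  0.16334084]), 'moment': array([ 0.02555522,  0.03045587, -0.0324578 ]), 'grip_force': 0.0, 'gripper_width': 0.08766124569960393}
[[-0.975 -0.222 -0.   ]
 [-0.222  0.975 -0.   ]
 [ 0.     0.    -1.   ]]
```

```bash
cat >> h.py <<'E'
def Rt(yaw,al):
    "tool x azimuth yaw (deg) when down, then tilt al (deg): tip swings towards x"
    c,s=np.cos(np.radians(yaw)),np.sin(np.radians(yaw))
    return R.from_matrix(np.array([[c,s,0],[s,-c,0],[0,0,-1.]]))*R.from_rotvec([0,np.radians(al),0])
def now():
    s=sensors.read_state(); q=R.from_quat(s["eef_rot"],scalar_first=True)
    return s,q,np.array(s["eef_pos"])-.019*q.as_matrix()[:,2]
def plan(g,yaw,al,frm=None):
    "rows' numbers from pose frm (default: measured) to grasp point g"
    s,q,gp=now(); p=np.array(s["eef_pos"])
    if frm is not None: q=Rt(*frm[1:]); p=np.array(frm[0])+.019*q.as_matrix()[:,2]
    T=Rt(yaw,al); t=np.array(g)+.019*T.as_matrix()[:,2]
    print(np.array(g).round(3),yaw,al,"t",(q.inv().apply(t-p)/.3).round(3),"w",((q.inv()*T).as_rotvec()/2).round(3))
E
python3 - <<'E'
from h import *
plan([.39,-.42,.22],-110,0)
plan([.604,-.1965,.2],-52,0,([.39,-.42,.22],-110,0))
plan([.604,-.1965,.2],-52,-30,([.39,-.42,.22],-110,0))
E
```

```text
[ 0.39 -0.42  0.22] -110 0 t [-0.957  0.596 -0.044] w [ 0.    -0.    -0.499]
[ 0.604 -0.196  0.2  ] -52 0 t [-0.944 -0.416  0.067] w [-0.     0.    -0.506]
[ 0.604 -0.196  0.2  ] -52 -30 t [-0.961 -0.389  0.058] w [-0.132 -0.239 -0.494]
```

```bash
r='{"tx":-0.957,"ty":0.596,"tz":-0.044,"wz":-0.5}'; python3 -m handwheel '[{"tx":-0.957,"ty":0.596,"tz":-0.044,"wz":-0.5},{"tx":-0.957,"ty":0.596,"tz":-0.044,"wz":-0.5},{"tx":-0.957,"ty":0.596,"tz":-0.044,"wz":-0.5},{"tx":-0.957,"ty":0.596,"tz":-0.044,"wz":-0.5},{"tx":-0.957,"ty":0.596,"tz":-0.044,"wz":-0.5},{"tx":-0.957,"ty":0.596,"tz":-0.044,"wz":-0.5},{"tx":-0.957,"ty":0.596,"tz":-0.044,"wz":-0.5},{"tx":-0.957,"ty":0.596,"tz":-0.044,"wz":-0.5},{"tx":-0.957,"ty":0.596,"tz":-0.044,"wz":-0.5}]' 1 20
python3 -m handwheel '[{"tx":-0.96,"ty":-0.39,"tz":0.058,"wx":-0.132,"wy":-0.239,"wz":-0.494},{"tx":-0.96,"ty":-0.39,"tz":0.058,"wx":-0.132,"wy":-0.239,"wz":-0.494},{"tx":-0.96,"ty":-0.39,"tz":0.058,"wx":-0.132,"wy":-0.239,"wz":-0.494},{"tx":-0.96,"ty":-0.39,"tz":0.058,"wx":-0.132,"wy":-0.239,"wz":-0.494},{"tx":-0.96,"ty":-0.39,"tz":0.058,"wx":-0.132,"wy":-0.239,"wz":-0.494},{"tx":-0.96,"ty":-0.39,"tz":0.058,"wx":-0.132,"wy":-0.239,"wz":-0.494},{"tx":-0.96,"ty":-0.39,"tz":0.058,"wx":-0.132,"wy":-0.239,"wz":-0.494},{"tx":-0.96,"ty":-0.39,"tz":0.058,"wx":-0.132,"wy":-0.239,"wz":-0.494},{"tx":-0.96,"ty":-0.39,"tz":0.058,"wx":-0.132,"wy":-0.239,"wz":-0.494},{"tx":-0.96,"ty":-0.39,"tz":0.058,"wx":-0.132,"wy":-0.239,"wz":-0.494}]'
python3 - <<'E'
from h import *
s,q,g=now();print(s["joint_pos"].round(2),g.round(4))
plan([.604,-.1965,.2],-52,-30)
for z in(.1,.024):plan([.604,-.1965,z],-52,-30)
E
```

```text
time: 1.7
eef_pos: [0.4563, -0.7088, 0.1693]
eef_rot: [0.211, -0.558, 0.788, 0.15]
ft_force: [0.3, -0.3, 0.1]
gripper_width: 0.0873
grip_force: 0.0
[-0.99  0.98  1.15 -0.46 -2.03  0.51] [ 0.4532 -0.7177  0.1858]
[ 0.604 -0.196  0.2  ] -52 -30 t [-1.576  0.128  0.853] w [-0.25  -0.    -0.434]
[ 0.604 -0.196  0.1  ] -52 -30 t [-1.409  0.128  1.142] w [-0.25  -0.    -0.434]
[ 0.604 -0.196  0.024] -52 -30 t [-1.283  0.128  1.362] w [-0.25  -0.    -0.434]invalid input
```

```bash
python3 - <<'E'
from h import *
plan([.5,-.45,.2],-80,0)
plan([.604,-.1965,.2],-52,-30,([.5,-.45,.2],-80,0))
E
```

```text
[ 0.5  -0.45  0.2 ] -80 0 t [-0.766  0.149  0.397] w [-0.067  0.256 -0.25 ]
[ 0.604 -0.196  0.2  ] -52 -30 t [-0.8   -0.473 -0.008] w [-0.064 -0.257 -0.239]
```

```bash
python3 -m handwheel '[{"tx":-0.766,"ty":0.149,"tz":0.397,"wx":-0.067,"wy":0.256,"wz":-0.25},{"tx":-0.766,"ty":0.149,"tz":0.397,"wx":-0.067,"wy":0.256,"wz":-0.25},{"tx":-0.766,"ty":0.149,"tz":0.397,"wx":-0.067,"wy":0.256,"wz":-0.25},{"tx":-0.766,"ty":0.149,"tz":0.397,"wx":-0.067,"wy":0.256,"wz":-0.25},{"tx":-0.766,"ty":0.149,"tz":0.397,"wx":-0.067,"wy":0.256,"wz":-0.25},{"tx":-0.766,"ty":0.149,"tz":0.397,"wx":-0.067,"wy":0.256,"wz":-0.25},{"tx":-0.766,"ty":0.149,"tz":0.397,"wx":-0.067,"wy":0.256,"wz":-0.25}]' &&
python3 -m handwheel '[{"tx":-0.8,"ty":-0.473,"tz":-0.008,"wx":-0.064,"wy":-0.257,"wz":-0.239},{"tx":-0.8,"ty":-0.473,"tz":-0.008,"wx":-0.064,"wy":-0.257,"wz":-0.239},{"tx":-0.8,"ty":-0.473,"tz":-0.008,"wx":-0.064,"wy":-0.257,"wz":-0.239},{"tx":-0.8,"ty":-0.473,"tz":-0.008,"wx":-0.064,"wy":-0.257,"wz":-0.239},{"tx":-0.8,"ty":-0.473,"tz":-0.008,"wx":-0.064,"wy":-0.257,"wz":-0.239},{"tx":-0.8,"ty":-0.473,"tz":-0.008,"wx":-0.064,"wy":-0.257,"wz":-0.239},{"tx":-0.8,"ty":-0.473,"tz":-0.008,"wx":-0.064,"wy":-0.257,"wz":-0.239},{"tx":-0.8,"ty":-0.473,"tz":-0.008,"wx":-0.064,"wy":-0.257,"wz":-0.239}]' - 20
python3 - <<'E'
from h import *
s,q,g=now();print(s["joint_pos"].round(2),g.round(4))
for z in(.2,.1,.024):plan([.604,-.1965,z],-52,-30)
E
```

```text
time: 2.4
eef_pos: [0.4991, -0.4419, 0.1857]
eef_rot: [0.0, 0.77, -0.638, 0.003]
ft_force: [0.7, -1.5, 0.7]
gripper_width: 0.0877
grip_force: 0.0
time: 3.2
eef_pos: [0.5967, -0.1882, 0.1862]
eef_rot: [-0.113, 0.869, -0.422, -0.231]
ft_force: [-0.5, -0.6, 0.2]
gripper_width: 0.0877
grip_force: 0.0
[-0.22  0.6   0.41 -0.33 -1.79  0.89] [ 0.6026 -0.1956  0.2026]
[ 0.604 -0.196  0.2  ] -52 -30 t [ 0.009 -0.002  0.005] w [ 0.    -0.001  0.002]
[ 0.604 -0.196  0.1  ] -52 -30 t [ 0.175 -0.002  0.294] w [ 0.    -0.001  0.002]
[ 0.604 -0.196  0.024] -52 -30 t [ 0.301 -0.001  0.514] w [ 0.    -0.001  0.002]
```

```bash
python3 -m handwheel '[{"tx":0.06,"tz":0.105},{"tx":0.12,"tz":0.21},{"tx":0.18,"tz":0.315},{"tx":0.25,"tz":0.42},{"tx":0.3,"tz":0.514},{"tx":0.3,"tz":0.514},{"tx":0.3,"tz":0.514},{"tx":0.3,"tz":0.514}]' &&
python3 - <<'E'
from h import *
s,q,g=now();print(s["joint_pos"].round(2),g.round(4))
plan([.604,-.1965,.024],-52,-30)
E
```

```text
invalid input
```

```bash
python3 -m handwheel '[{},{},{},{},{},{},{},{}]' -0.6 30 || python3 -m handwheel '[{"tx":0},{"tx":0},{"tx":0},{"tx":0},{"tx":0},{"tx":0},{"tx":0},{"tx":0}]' -0.6 30
```

```text
invalid input
invalid input
```

```bash
python3 -m handwheel '[{"tx":0.06,"ty":0,"tz":0.105,"wx":0,"wy":0,"wz":0},{"tx":0.12,"ty":0,"tz":0.21,"wx":0,"wy":0,"wz":0},{"tx":0.18,"ty":0,"tz":0.315,"wx":0,"wy":0,"wz":0},{"tx":0.25,"ty":0,"tz":0.42,"wx":0,"wy":0,"wz":0},{"tx":0.3,"ty":0,"tz":0.514,"wx":0,"wy":0,"wz":0},{"tx":0.3,"ty":0,"tz":0.514,"wx":0,"wy":0,"wz":0},{"tx":0.3,"ty":0,"tz":0.514,"wx":0,"wy":0,"wz":0}]' &&
python3 - <<'E'
from h import *
s,q,g=now();print(s["joint_pos"].round(2),g.round(4))
plan([.604,-.1965,.024],-52,-30)
E
```

```text
time: 3.9
eef_pos: [0.5972, -0.1902, 0.0075]
eef_rot: [-0.113, 0.869, -0.423, -0.232]
ft_force: [1.3, 0.8, 2.5]
gripper_width: 0.0875
grip_force: 0.0
[-0.23  0.74  0.25 -0.32 -1.5   0.98] [ 0.603  -0.1977  0.0239]
[ 0.604 -0.196  0.024] -52 -30 t [-0.001 -0.005  0.   ] w [ 0.    -0.001  0.001]
```

```bash
python3 -m handwheel '[{"tx":0.3,"ty":0,"tz":0,"wx":0,"wy":0,"wz":0}]' >/dev/null 2>&1 & wait; python3 -c "
from h import *; s,q,g=now(); print(s['time'],g)"
```

```text
4.0 [ 0.63255818 -0.22972832  0.0054351 ]
```

That row was a slip of mine: I typed a 90 mm shift where I meant to hold still. I'll check the forces and the scene before doing anything else.

```bash
python3 - <<'E'
from h import *
s,q,g=now(); print(s["ft_force"],s["moment"],s["joint_pos"].round(3),s["gripper_width"],s["eef_pos"]); plan([.603,-.1977,.024],-52,-30); plan([.603,-.1977,.2],-52,-30)
g=eyes.grab_frame("top");W=cloud(g)
c=g["frame"][130:290,310:470,::-1]; cv2.imwrite("pics/slip.png",cv2.resize(c,None,fx=3.5,fy=3.5,interpolation=cv2.INTER_CUBIC))
s,q,g=now(); print(s["ft_force"],s["eef_pos"])
E
```

```text
[1.32493836 0.28112574 2.37298625] [-1.22693121 -1.06183766 -0.11165751] [-0.255  0.814  0.347 -0.307 -1.528  1.005] 0.0874176187833496 [ 0.62682608 -0.22231505 -0.01109325]
[ 0.603 -0.198  0.024] -52 -30 t [-0.157  0.011  0.018] w [-0.001 -0.004  0.004]
[ 0.603 -0.198  0.2  ] -52 -30 t [-0.446  0.007 -0.493] w [-0.001 -0.004  0.004]
[  0.56144831  -3.99035399 -10.84211173] [ 0.6269107  -0.22845623 -0.0213484 ]
```

View pics/slip.png

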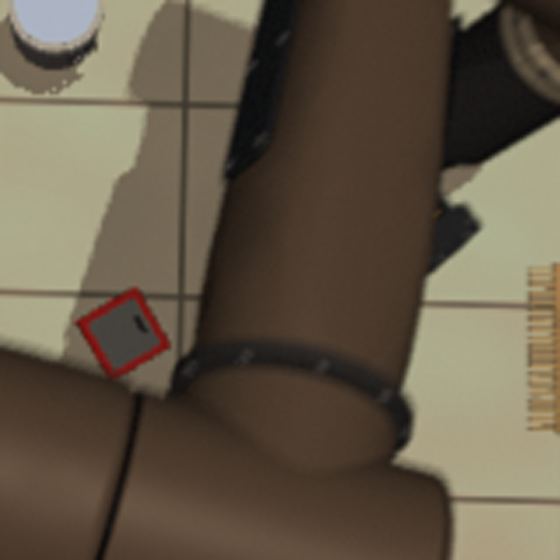

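```bash
python3 -m handwheel '[{"tx":-0.08,"ty":0,"tz":0,"wx":0,"wy":0,"wz":0},{"tx":-0.167,"ty":0,"tz":0,"wx":0,"wy":0,"wz":0},{"tx":-0.167,"ty":0,"tz":0,"wx":0,"wy":0,"wz":0},{"tx":-0.26,"ty":0,"tz":-0.16,"wx":0,"wy":0,"wz":0},{"tx":-0.35,"ty":0,"tz":-0.32,"wx":0,"wy":0,"wz":0},{"tx":-0.46,"ty":0,"tz":-0.508,"wx":0,"wy":0,"wz":0},{"tx":-0.46,"ty":0,"tz":-0.508,"wx":0,"wy":0,"wz":0}]'
python3 - <<'E'
from h import *
s,q,p=now();print(s["joint_pos"].round(2),p.round(4))
g=eyes.grab_frame("side");W=cloud(g);f=g["frame"]
cv2.imwrite("pics/slip2.png",cv2.resize(f[80:230,270:470,::-1],None,fx=4,fy=4,interpolation=cv2.INTER_CUBIC))
for d in eyes.find_in("side","light")[:5]:
    b=np.array(d["box"]);u,v=(b[:2]+b[2:]/2).astype(int);print(d["confidence"],b.round(),W[v,u].round(3),f[v-6:v+6,u-6:u+6].mean((0,1)).round())
E
```

```text
time: 4.75
eef_pos: [0.5992, -0.191, 0.1899]
eef_rot: [-0.114, 0.87, -0.422, -0.227]
ft_force: [0.4, -0.3, 0.4]
gripper_width: 0.0875
grip_force: 0.0
[-0.23  0.6   0.42 -0.33 -1.79  0.89] [ 0.6049 -0.1984  0.2064]
0.77 [352. 147.  22.  28.] [ 0.59  -0.174  0.048] [138. 128. 110.]
0.72 [344. 184.  27.  28.] [ 0.512 -0.051  0.05 ] [115.  50.  45.]
0.6 [337. 113.  23.  28.] [ 0.709 -0.262  0.048] [160.  77.  70.]
0.55 [400. 161.  32.  28.] [ 0.447 -0.22   0.049] [158.  67.  60.]
```

View pics/slip2.png

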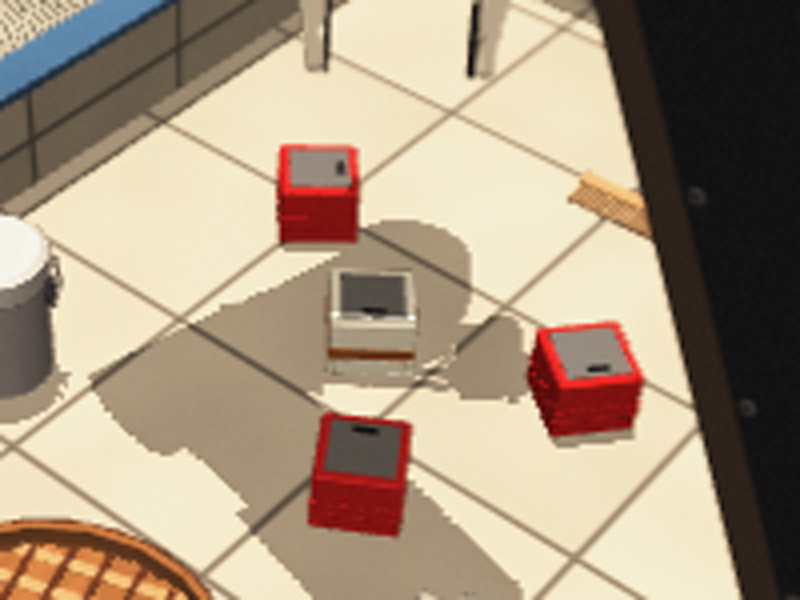

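The crop shows the white light at about (372,320), still face down and upright where it was, and the neighbours look unmoved. The slip was harmless. I'll compare its pose with the first side picture.

```bash
python3 - <<'E'
from h import *
W0=np.load("side0.npz")["W"]; W1=cloud(eyes.grab_frame("side"))
for W in(W0,W1):
    P=W.reshape(-1,3);m=(abs(P[:,2]-.048)<.006)&(np.hypot(P[:,0]-.604,P[:,1]+.197)<.055); print(m.sum(),rect(P[m]),P[m].mean(0))
plan([.604,-.1975,.024],-52,-30)
E
```

```text
321 ((603.6593627929688, -194.37289428710938), (59.385555267333984, 64.19524383544922), 36.59933853149414) [ 0.60109448 -0.1922752   0.04821138]
330 ((603.15087890625, -194.77944946289062), (59.567543029785156, 63.92123794555664), 38.1308479309082) [ 0.60078018 -0.19181625  0.04816374]
[ 0.604 -0.198  0.024] -52 -30 t [0.293 0.005 0.523] w [-0.002 -0.004  0.002]
```

Unmoved. I'll descend again, close, and lift.

```bash
python3 -m handwheel '[{"tx":0.06,"ty":0,"tz":0.105,"wx":0,"wy":0,"wz":0},{"tx":0.12,"ty":0,"tz":0.21,"wx":0,"wy":0,"wz":0},{"tx":0.18,"ty":0,"tz":0.315,"wx":0,"wy":0,"wz":0},{"tx":0.25,"ty":0,"tz":0.42,"wx":0,"wy":0,"wz":0},{"tx":0.295,"ty":0,"tz":0.516,"wx":0,"wy":0,"wz":0},{"tx":0.295,"ty":0,"tz":0.516,"wx":0,"wy":0,"wz":0},{"tx":0.295,"ty":0,"tz":0.516,"wx":0,"wy":0,"wz":0}]' && python3 -m handwheel '[{"tx":0,"ty":0,"tz":0,"wx":0,"wy":0,"wz":0},{"tx":0,"ty":0,"tz":0,"wx":0,"wy":0,"wz":0},{"tx":0,"ty":0,"tz":0,"wx":0,"wy":0,"wz":0},{"tx":0,"ty":0,"tz":0,"wx":0,"wy":0,"wz":0},{"tx":0,"ty":0,"tz":0,"wx":0,"wy":0,"wz":0},{"tx":0,"ty":0,"tz":0,"wx":0,"wy":0,"wz":0},{"tx":0,"ty":0,"tz":0,"wx":0,"wy":0,"wz":0},{"tx":0,"ty":0,"tz":0,"wx":0,"wy":0,"wz":0}]' -1 30
python3 - <<'E'
from h import *
s,q,p=now();print(p.round(4)); plan([.604,-.1975,.024],-52,-30)
plan([.52,.05,.22],-7,15,([.604,-.1975,.2],-52,-30))
plan([.42,.33,.2],38,60,([.52,.05,.22],-7,15))
E
```

```text
time: 5.6
eef_pos: [0.597, -0.1888, 0.0043]
eef_rot: [-0.113, 0.869, -0.422, -0.233]
ft_force: [0.6, -0.1, 0.8]
gripper_width: 0.0876
grip_force: 0.0
time: 6.4
eef_pos: [0.5976, -0.1883, 0.0046]
eef_rot: [-0.114, 0.869, -0.422, -0.232]
ft_force: [0.4, 0.2, 6.0]
gripper_width: 0.0599
grip_force: 30.0
[ 0.6034 -0.1957  0.0211]
[ 0.604 -0.198  0.024] -52 -30 t [ 0.     0.002 -0.011] w [ 0.    -0.     0.002]
[0.52 0.05 0.22] -7 15 t [-0.705 -0.299  0.337] w [-0.053  0.372 -0.399]
[0.42 0.33 0.2 ] 38 60 t [-0.417 -0.925 -0.073] w [ 0.245  0.372 -0.319]
```

```bash
python3 -m handwheel '[{"tx":-0.05,"ty":0,"tz":-0.087,"wx":0,"wy":0,"wz":0},{"tx":-0.12,"ty":0,"tz":-0.21,"wx":0,"wy":0,"wz":0},{"tx":-0.2,"ty":0,"tz":-0.35,"wx":0,"wy":0,"wz":0},{"tx":-0.3,"ty":0,"tz":-0.52,"wx":0,"wy":0,"wz":0},{"tx":-0.3,"ty":0,"tz":-0.52,"wx":0,"wy":0,"wz":0}]' && python3 -m handwheel '[{"tx":-0.705,"ty":-0.3,"tz":0.337,"wx":-0.053,"wy":0.372,"wz":-0.4},{"tx":-0.705,"ty":-0.3,"tz":0.337,"wx":-0.053,"wy":0.372,"wz":-0.4},{"tx":-0.705,"ty":-0.3,"tz":0.337,"wx":-0.053,"wy":0.372,"wz":-0.4},{"tx":-0.705,"ty":-0.3,"tz":0.337,"wx":-0.053,"wy":0.372,"wz":-0.4},{"tx":-0.705,"ty":-0.3,"tz":0.337,"wx":-0.053,"wy":0.372,"wz":-0.4},{"tx":-0.705,"ty":-0.3,"tz":0.337,"wx":-0.053,"wy":0.372,"wz":-0.4},{"tx":-0.705,"ty":-0.3,"tz":0.337,"wx":-0.053,"wy":0.372,"wz":-0.4},{"tx":-0.705,"ty":-0.3,"tz":0.337,"wx":-0.053,"wy":0.372,"wz":-0.4},{"tx":-0.705,"ty":-0.3,"tz":0.337,"wx":-0.053,"wy":0.372,"wz":-0.4}]'
python3 - <<'E'
from h import *
s,q,p=now();print(s["joint_pos"].round(2),p.round(4)); plan([.42,.33,.2],38,60)
E
```

```text
time: 6.9
eef_pos: [0.5991, -0.1898, 0.1902]
eef_rot: [-0.114, 0.87, -0.422, -0.228]
ft_force: [0.4, -1.2, -0.8]
gripper_width: 0.0591
grip_force: 30.0
time: 7.8
eef_pos: [0.5208, 0.0509, 0.2012]
eef_rot: [0.008, 0.99, -0.057, 0.13]
ft_force: [0.4, -0.1, -2.1]
gripper_width: 0.0595
grip_force: 30.0
[ 0.61 -0.08 -0.61  0.23 -0.86  0.71] [0.516  0.0515 0.2195]
[0.42 0.33 0.2 ] 38 60 t [-0.396 -0.924 -0.07 ] w [ 0.243  0.373 -0.316]
```

```bash
python3 -m handwheel '[{"tx":-0.396,"ty":-0.924,"tz":-0.07,"wx":0.243,"wy":0.373,"wz":-0.316},{"tx":-0.396,"ty":-0.924,"tz":-0.07,"wx":0.243,"wy":0.373,"wz":-0.316},{"tx":-0.396,"ty":-0.924,"tz":-0.07,"wx":0.243,"wy":0.373,"wz":-0.316},{"tx":-0.396,"ty":-0.924,"tz":-0.07,"wx":0.243,"wy":0.373,"wz":-0.316},{"tx":-0.396,"ty":-0.924,"tz":-0.07,"wx":0.243,"wy":0.373,"wz":-0.316},{"tx":-0.396,"ty":-0.924,"tz":-0.07,"wx":0.243,"wy":0.373,"wz":-0.316},{"tx":-0.396,"ty":-0.924,"tz":-0.07,"wx":0.243,"wy":0.373,"wz":-0.316},{"tx":-0.396,"ty":-0.924,"tz":-0.07,"wx":0.243,"wy":0.373,"wz":-0.316},{"tx":-0.396,"ty":-0.924,"tz":-0.07,"wx":0.243,"wy":0.373,"wz":-0.316},{"tx":-0.396,"ty":-0.924,"tz":-0.07,"wx":0.243,"wy":0.373,"wz":-0.316}]'
python3 - <<'E'
from h import *
s,q,p=now();print(s["joint_pos"].round(2),p.round(4)); plan([.42,.33,.2],38,60)
E
```

```text
time: 8.8
eef_pos: [0.5001, 0.2937, 0.3263]
eef_rot: [-0.184, 0.841, 0.31, 0.402]
ft_force: [0.6, -1.2, -3.5]
gripper_width: 0.0598
grip_force: 30.0
[ 0.79 -0.36 -1.01  0.7  -0.01  0.79] [0.4894 0.283  0.3378]
[0.42 0.33 0.2 ] 38 60 t [-0.408 -0.237  0.236] w [-0.047  0.067 -0.005]
```

```bash
python3 - <<'E'
from h import *
plan([.47,.28,.25],-20,15)
plan([.42,.33,.2],-52,60,([.47,.28,.25],-20,15))
E
```

```text
[0.47 0.28 0.25] -20 15 t [-0.31  -0.     0.116] w [-0.329 -0.277  0.443]
[0.42 0.33 0.2 ] -52 60 t [-0.213 -0.071  0.085] w [-0.174  0.382  0.227]
```

```bash
python3 -m handwheel '[{"tx":-0.31,"ty":0,"tz":0.116,"wx":-0.329,"wy":-0.277,"wz":0.443},{"tx":-0.31,"ty":0,"tz":0.116,"wx":-0.329,"wy":-0.277,"wz":0.443},{"tx":-0.31,"ty":0,"tz":0.116,"wx":-0.329,"wy":-0.277,"wz":0.443},{"tx":-0.31,"ty":0,"tz":0.116,"wx":-0.329,"wy":-0.277,"wz":0.443},{"tx":-0.31,"ty":0,"tz":0.116,"wx":-0.329,"wy":-0.277,"wz":0.443},{"tx":-0.31,"ty":0,"tz":0.116,"wx":-0.329,"wy":-0.277,"wz":0.443},{"tx":-0.31,"ty":0,"tz":0.116,"wx":-0.329,"wy":-0.277,"wz":0.443},{"tx":-0.31,"ty":0,"tz":0.116,"wx":-0.329,"wy":-0.277,"wz":0.443},{"tx":-0.31,"ty":0,"tz":0.116,"wx":-0.329,"wy":-0.277,"wz":0.443},{"tx":-0.31,"ty":0,"tz":0.116,"wx":-0.329,"wy":-0.277,"wz":0.443}]'
python3 - <<'E'
from h import *
s,q,p=now();print(s["joint_pos"].round(2),p.round(4)); plan([.47,.28,.25],-20,15);plan([.42,.33,.2],-52,60)
E
```

```text
time: 9.8
eef_pos: [0.4732, 0.2794, 0.2284]
eef_rot: [0.025, 0.977, -0.173, 0.126]
ft_force: [1.0, -0.6, -2.8]
gripper_width: 0.0596
grip_force: 30.0
[ 1.09  0.03 -0.45  0.29 -1.07 -0.01] [0.4687 0.2812 0.2467]
[0.47 0.28 0.25] -20 15 t [ 0.008  0.002 -0.009] w [ 0.003  0.002 -0.   ]
[0.42 0.33 0.2 ] -52 60 t [-0.204 -0.069  0.076] w [-0.171  0.384  0.228]
```

```bash
python3 -m handwheel '[{"tx":-0.204,"ty":-0.069,"tz":0.076,"wx":-0.171,"wy":0.384,"wz":0.228},{"tx":-0.204,"ty":-0.069,"tz":0.076,"wx":-0.171,"wy":0.384,"wz":0.228},{"tx":-0.204,"ty":-0.069,"tz":0.076,"wx":-0.171,"wy":0.384,"wz":0.228},{"tx":-0.204,"ty":-0.069,"tz":0.076,"wx":-0.171,"wy":0.384,"wz":0.228},{"tx":-0.204,"ty":-0.069,"tz":0.076,"wx":-0.171,"wy":0.384,"wz":0.228},{"tx":-0.204,"ty":-0.069,"tz":0.076,"wx":-0.171,"wy":0.384,"wz":0.228},{"tx":-0.204,"ty":-0.069,"tz":0.076,"wx":-0.171,"wy":0.384,"wz":0.228},{"tx":-0.204,"ty":-0.069,"tz":0.076,"wx":-0.171,"wy":0.384,"wz":0.228}]'
python3 - <<'E'
from h import *
s,q,p=now();print(s["joint_pos"].round(2),p.round(4)); plan([.42,.33,.2],-52,60);plan([.42,.33,.04],-52,60); plan([.42,.33,.03],-52,60)
E
```

```text
time: 10.6
eef_pos: [0.4289, 0.3169, 0.187]
eef_rot: [0.222, 0.777, -0.376, 0.453]
ft_force: [-0.2, -0.4, -3.0]
gripper_width: 0.0598
grip_force: 30.0
[ 1.49  0.49 -0.54  0.64 -1.48 -1.21] [0.4187 0.3299 0.1964]
[0.42 0.33 0.2 ] -52 60 t [ 0.011 -0.003 -0.004] w [-0.    -0.005  0.003]
[0.42 0.33 0.04] -52 60 t [-0.454 -0.006  0.258] w [-0.    -0.005  0.003]
[0.42 0.33 0.03] -52 60 t [-0.483 -0.006  0.274] w [-0.    -0.005  0.003]
```

```bash
python3 -m handwheel '[{"tx":-0.1,"ty":0,"tz":0.057,"wx":0,"wy":-0.005,"wz":0.003},{"tx":-0.2,"ty":0,"tz":0.115,"wx":0,"wy":-0.005,"wz":0.003},{"tx":-0.3,"ty":0,"tz":0.172,"wx":0,"wy":-0.005,"wz":0.003},{"tx":-0.4,"ty":-0.003,"tz":0.228,"wx":0,"wy":-0.005,"wz":0.003},{"tx":-0.44,"ty":-0.006,"tz":0.251,"wx":0,"wy":-0.005,"wz":0.003},{"tx":-0.46,"ty":-0.006,"tz":0.262,"wx":0,"wy":-0.005,"wz":0.003},{"tx":-0.468,"ty":-0.006,"tz":0.266,"wx":0,"wy":-0.005,"wz":0.003},{"tx":-0.468,"ty":-0.006,"tz":0.266,"wx":0,"wy":-0.005,"wz":0.003}]'
python3 - <<'E'
from h import *
s,q,p=now();print(s["joint_pos"].round(2),p.round(4),s["ft_force"]); plan([.42,.33,.03],-52,60)
g=eyes.grab_frame("side");cv2.imwrite("pics/p1.png",cv2.resize(g["frame"][180:380,80:340,::-1],None,fx=3,fy=3))
E
```

```text
time: 11.4
eef_pos: [0.4305, 0.3193, 0.0312]
eef_rot: [0.214, 0.78, -0.383, 0.447]
ft_force: [-0.3, -0.4, -2.2]
gripper_width: 0.0598
grip_force: 30.0
[ 1.47  0.69 -0.62  0.69 -1.23 -1.39] [0.4203 0.3321 0.0408] [-0.30571047 -0.42843101 -2.21606624]
[0.42 0.33 0.03] -52 60 t [-0.028  0.006  0.023] w [-0.002  0.006 -0.004]
```

View pics/p1.png

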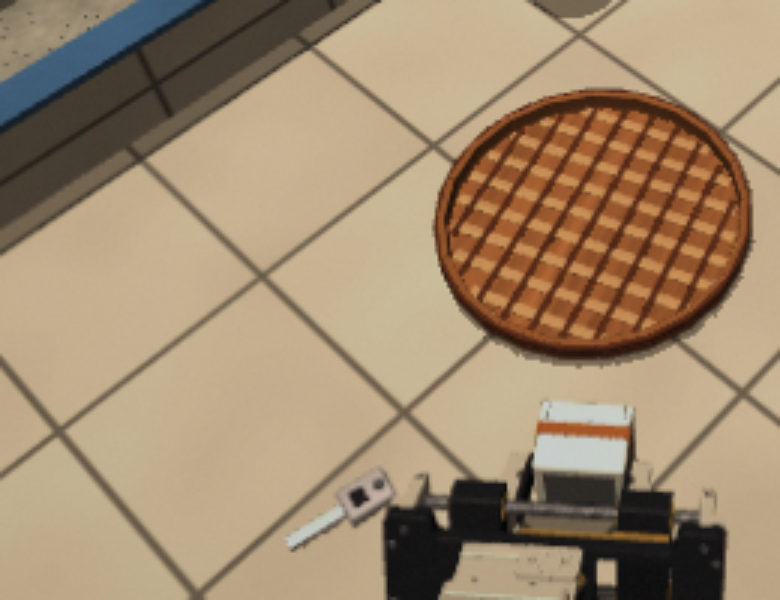

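The light at crop (585,455) is held on its side with the grey back toward the gripper. The key at (355,500) and the tray are clear. I'll lower it the last centimetre.

```bash
python3 -m handwheel '[{"tx":0,"ty":0,"tz":0,"wx":0,"wy":0,"wz":0},{"tx":0,"ty":0,"tz":0,"wx":0,"wy":0,"wz":0},{"tx":-0.004,"ty":0,"tz":0.002,"wx":0,"wy":0,"wz":0},{"tx":-0.008,"ty":0,"tz":0.005,"wx":0,"wy":0,"wz":0},{"tx":-0.008,"ty":0,"tz":0.005,"wx":0,"wy":0,"wz":0},{"tx":-0.008,"ty":0,"tz":0.005,"wx":0,"wy":0,"wz":0}]'
python3 - <<'E'
from h import *
s,q,p=now();print(p.round(4),s["ft_force"]); plan([.42,.33,.03],-52,60)
E
```

```text
time: 12.05
eef_pos: [0.4304, 0.3186, 0.0274]
eef_rot: [0.215, 0.78, -0.383, 0.447]
ft_force: [0.1, -0.2, -2.7]
gripper_width: 0.0595
grip_force: 30.0
[0.4202 0.3315 0.037 ] [ 0.11390855 -0.22829654 -2.72244495]
[0.42 0.33 0.03] -52 60 t [-0.018  0.004  0.015] w [-0.002  0.005 -0.003]
```

```bash
python3 -m handwheel '[{"tx":-0.006,"ty":0.002,"tz":0.005,"wx":0,"wy":0.004,"wz":-0.002},{"tx":-0.011,"ty":0.003,"tz":0.01,"wx":0,"wy":0.005,"wz":-0.003},{"tx":-0.015,"ty":0.004,"tz":0.013,"wx":0,"wy":0.005,"wz":-0.003},{"tx":-0.018,"ty":0.004,"tz":0.015,"wx":0,"wy":0.005,"wz":-0.003},{"tx":-0.018,"ty":0.004,"tz":0.015,"wx":0,"wy":0.005,"wz":-0.003},{"tx":-0.018,"ty":0.004,"tz":0.015,"wx":0,"wy":0.005,"wz":-0.003}]'
python3 - <<'E'
from h import *
s,q,p=now();print(p.round(4),s["ft_force"]); plan([.42,.33,.03],-52,60)
E
```

```text
time: 12.65
eef_pos: [0.4306, 0.3182, 0.0233]
eef_rot: [0.217, 0.778, -0.378, 0.452]
ft_force: [-8.3, 5.1, 14.9]
gripper_width: 0.0594
grip_force: 30.0
[0.4203 0.3312 0.0327] [-8.3063303   5.11681696 14.92182094]
[0.42 0.33 0.03] -52 60 t [-0.007  0.004  0.007] w [-0.003 -0.002 -0.001]
```

```bash
python3 -m handwheel '[{"tx":0,"ty":0,"tz":0,"wx":0,"wy":0,"wz":0},{"tx":0,"ty":0,"tz":0,"wx":0,"wy":0,"wz":0},{"tx":0,"ty":0,"tz":0,"wx":0,"wy":0,"wz":0},{"tx":0,"ty":0,"tz":0,"wx":0,"wy":0,"wz":0},{"tx":0,"ty":0,"tz":0,"wx":0,"wy":0,"wz":0}]' 1 && python3 -m handwheel '[{"tx":0,"ty":0,"tz":-0.08,"wx":0,"wy":0,"wz":0},{"tx":0,"ty":0,"tz":-0.2,"wx":0,"wy":0,"wz":0},{"tx":0.1,"ty":0,"tz":-0.35,"wx":0,"wy":0,"wz":0},{"tx":0.3,"ty":0,"tz":-0.5,"wx":0,"wy":0,"wz":0},{"tx":0.5,"ty":0,"tz":-0.5,"wx":0,"wy":0,"wz":0},{"tx":0.5,"ty":0,"tz":-0.5,"wx":0,"wy":0,"wz":0}]'
python3 - <<'E'
from h import *
s,q,p=now();print(s["joint_pos"].round(2),p.round(4),s["ft_force"])
for c in("top","side"):
    g=eyes.grab_frame(c);W=cloud(g);np.savez(f"{c}1.npz",W=W,f=g["frame"])
    P=W.reshape(-1,3); m=(P[:,2]>.05)&(P[:,2]<.067)&(np.hypot(P[:,0]-.42,P[:,1]-.33)<.06)
    print(c,m.sum(),rect(P[m]) if m.sum()>5 else "",np.median(P[m,2]) if m.sum() else "")
    if c=="side":cv2.imwrite("pics/p2.png",cv2.resize(g["frame"][200:380,100:340,::-1],None,fx=3,fy=3))
E
```

```text
time: 13.15
eef_pos: [0.4302, 0.3168, 0.0204]
eef_rot: [0.218, 0.778, -0.379, 0.45]
ft_force: [-0.5, 0.1, -0.7]
gripper_width: 0.0867
grip_force: 0.0
time: 13.75
eef_pos: [0.3958, 0.3604, 0.228]
eef_rot: [0.217, 0.779, -0.379, 0.45]
ft_force: [1.0, 0.6, -0.7]
gripper_width: 0.0876
grip_force: 0.0
[ 1.55  0.48 -0.42  0.58 -1.6  -1.17] [0.3856 0.3733 0.2375] [ 1.01346744  0.55230099 -0.72546966]
top 334 ((418.50177001953125, 332.1171875), (60.42438507080078, 49.289852142333984), 37.470802307128906) 0.05955896829737295
side 408 ((421.0459899902344, 335.2229309082031), (52.50065994262695, 48.38821792602539), 36.388694763183594) 0.0594362923626543
```

View pics/p2.png

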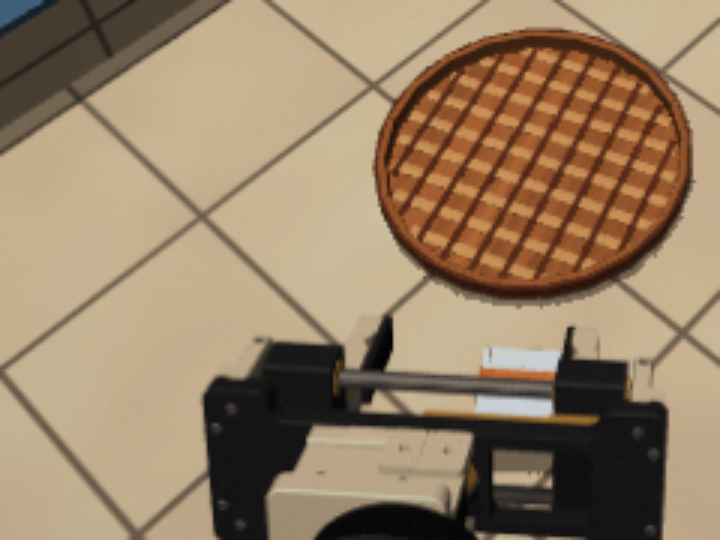

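The light at crop (520,380) stands on its side on the tiles, and the depth gives centre (0.4185, 0.332) and height 0.0595. The tray hasn't been disturbed. Next is the regrasp.

```bash
python3 - <<'E'
from h import *
G=[.423,.3255]
plan(G+[.2],-52.5,-30)
plan(G+[.03],-52.5,-30,(G+[.2],-52.5,-30))
E
```

```text
[0.423 0.326 0.2  ] -52.5 -30 t [-0.074  0.003  0.175] w [-0.005 -0.783  0.005]
[0.423 0.326 0.03 ] -52.5 -30 t [0.283 0.    0.491] w [0. 0. 0.]
```

```bash
python3 -m handwheel '[{"tx":-0.03,"ty":0.003,"tz":0,"wx":-0.005,"wy":-0.783,"wz":0.005},{"tx":-0.074,"ty":0.003,"tz":0,"wx":-0.005,"wy":-0.783,"wz":0.005},{"tx":-0.074,"ty":0.003,"tz":0.05,"wx":-0.005,"wy":-0.783,"wz":0.005},{"tx":-0.074,"ty":0.003,"tz":0.1,"wx":-0.005,"wy":-0.783,"wz":0.005},{"tx":-0.074,"ty":0.003,"tz":0.175,"wx":-0.005,"wy":-0.783,"wz":0.005},{"tx":-0.074,"ty":0.003,"tz":0.175,"wx":-0.005,"wy":-0.783,"wz":0.005},{"tx":-0.074,"ty":0.003,"tz":0.175,"wx":-0.005,"wy":-0.783,"wz":0.005},{"tx":-0.074,"ty":0.003,"tz":0.175,"wx":-0.005,"wy":-0.783,"wz":0.005},{"tx":-0.074,"ty":0.003,"tz":0.175,"wx":-0.005,"wy":-0.783,"wz":0.005},{"tx":-0.074,"ty":0.003,"tz":0.175,"wx":-0.005,"wy":-0.783,"wz":0.005},{"tx":-0.074,"ty":0.003,"tz":0.175,"wx":-0.005,"wy":-0.783,"wz":0.005},{"tx":-0.074,"ty":0.003,"tz":0.175,"wx":-0.005,"wy":-0.783,"wz":0.005},{"tx":-0.074,"ty":0.003,"tz":0.175,"wx":-0.005,"wy":-0.783,"wz":0.005}]'
python3 - <<'E'
from h import *
s,q,p=now();print(s["joint_pos"].round(2),p.round(4),s["ft_force"])
G=[.423,.3255]
plan(G+[.2],-52.5,-30);plan(G+[.03],-52.5,-30)
E
```

```text
time: 15.15
eef_pos: [0.4169, 0.3317, 0.1791]
eef_rot: [-0.111, 0.866, -0.429, -0.23]
ft_force: [-0.3, 1.1, -0.8]
gripper_width: 0.0878
grip_force: 0.0
[ 0.6   0.23 -0.1  -0.53 -1.32  0.21] [0.4226 0.3243 0.1956] [-0.34037704  1.06209991 -0.79159589]
[0.423 0.326 0.2  ] -52.5 -30 t [-0.01  -0.004 -0.011] w [ 0.002 -0.003 -0.002]
[0.423 0.326 0.03 ] -52.5 -30 t [ 0.27  -0.007  0.481] w [ 0.002 -0.003 -0.002]
```

```bash
python3 -m handwheel '[{"tx":0.06,"ty":0,"tz":0.105,"wx":0,"wy":0,"wz":0},{"tx":0.12,"ty":-0.004,"tz":0.21,"wx":0,"wy":0,"wz":0},{"tx":0.18,"ty":-0.004,"tz":0.315,"wx":0,"wy":0,"wz":0},{"tx":0.23,"ty":-0.004,"tz":0.4,"wx":0,"wy":0,"wz":0},{"tx":0.272,"ty":-0.004,"tz":0.483,"wx":0,"wy":0,"wz":0},{"tx":0.272,"ty":-0.004,"tz":0.483,"wx":0,"wy":0,"wz":0},{"tx":0.272,"ty":-0.004,"tz":0.483,"wx":0,"wy":0,"wz":0}]'
python3 - <<'E'
from h import *
s,q,p=now();print(p.round(4),s["ft_force"])
plan([.423,.3255,.03],-52.5,-30)
E
```

```text
time: 15.85
eef_pos: [0.4157, 0.3342, 0.0142]
eef_rot: [-0.111, 0.867, -0.427, -0.231]
ft_force: [1.4, 0.0, 1.1]
gripper_width: 0.0876
grip_force: 0.0
[0.4215 0.3268 0.0307] [1.44209222 0.03390316 1.13756834]
[0.423 0.326 0.03 ] -52.5 -30 t [ 0.006 -0.002 -0.001] w [ 0.003 -0.003 -0.   ]
```

```bash
python3 -m handwheel '[{"tx":0.004,"ty":0,"tz":0,"wx":0,"wy":0,"wz":0},{"tx":0.004,"ty":0,"tz":0,"wx":0,"wy":0,"wz":0},{"tx":0.004,"ty":0,"tz":0,"wx":0,"wy":0,"wz":0},{"tx":0.004,"ty":0,"tz":0,"wx":0,"wy":0,"wz":0},{"tx":0.004,"ty":0,"tz":0,"wx":0,"wy":0,"wz":0},{"tx":0.004,"ty":0,"tz":0,"wx":0,"wy":0,"wz":0},{"tx":0.004,"ty":0,"tz":0,"wx":0,"wy":0,"wz":0}]' -1 30 && python3 -c "
from h import *
s,q,p=now();print(p.round(4))" && python3 -m handwheel '[{"tx":-0.05,"ty":0,"tz":-0.087,"wx":0,"wy":0,"wz":0},{"tx":-0.12,"ty":0,"tz":-0.21,"wx":0,"wy":0,"wz":0},{"tx":-0.2,"ty":0,"tz":-0.35,"wx":0,"wy":0,"wz":0},{"tx":-0.28,"ty":0,"tz":-0.49,"wx":0,"wy":0,"wz":0},{"tx":-0.28,"ty":0,"tz":-0.49,"wx":0,"wy":0,"wz":0}]'
python3 - <<'E'
from h import *
s,q,p=now();print(p.round(4),s["joint_pos"].round(2))
plan([.5,.25,.24],-60,15)
plan([.568,.178,.2],-70,60,([.5,.25,.24],-60,15))
E
```

```text
time: 16.55
eef_pos: [0.4175, 0.3329, 0.0138]
eef_rot: [-0.112, 0.867, -0.428, -0.23]
ft_force: [-0.3, -1.6, 6.9]
gripper_width: 0.0594
grip_force: 30.0
[0.4232 0.3255 0.0303]
time: 17.05
eef_pos: [0.4207, 0.3344, 0.1892]
eef_rot: [-0.116, 0.868, -0.427, -0.227]
ft_force: [0.1, -0.0, -3.0]
gripper_width: 0.0595
grip_force: 30.0
[0.4263 0.3269 0.2057] [ 0.6   0.22 -0.09 -0.53 -1.33  0.21]
[0.5  0.25 0.24] -60 15 t [ 0.295 -0.037 -0.291] w [0.005 0.388 0.067]
[0.568 0.178 0.2  ] -70 60 t [ 0.32  -0.067  0.193] w [-0.055  0.392  0.071]
```

```bash
python3 -m handwheel '[{"tx":0.295,"ty":-0.037,"tz":-0.291,"wx":0.005,"wy":0.388,"wz":0.067},{"tx":0.295,"ty":-0.037,"tz":-0.291,"wx":0.005,"wy":0.388,"wz":0.067},{"tx":0.295,"ty":-0.037,"tz":-0.291,"wx":0.005,"wy":0.388,"wz":0.067},{"tx":0.295,"ty":-0.037,"tz":-0.291,"wx":0.005,"wy":0.388,"wz":0.067},{"tx":0.295,"ty":-0.037,"tz":-0.291,"wx":0.005,"wy":0.388,"wz":0.067},{"tx":0.295,"ty":-0.037,"tz":-0.291,"wx":0.005,"wy":0.388,"wz":0.067},{"tx":0.295,"ty":-0.037,"tz":-0.291,"wx":0.005,"wy":0.388,"wz":0.067}]' && python3 -m handwheel '[{"tx":0.32,"ty":-0.067,"tz":0.193,"wx":-0.055,"wy":0.392,"wz":0.071},{"tx":0.32,"ty":-0.067,"tz":0.193,"wx":-0.055,"wy":0.392,"wz":0.071},{"tx":0.32,"ty":-0.067,"tz":0.193,"wx":-0.055,"wy":0.392,"wz":0.071},{"tx":0.32,"ty":-0.067,"tz":0.193,"wx":-0.055,"wy":0.392,"wz":0.071},{"tx":0.32,"ty":-0.067,"tz":0.193,"wx":-0.055,"wy":0.392,"wz":0.071},{"tx":0.32,"ty":-0.067,"tz":0.193,"wx":-0.055,"wy":0.392,"wz":0.071},{"tx":0.32,"ty":-0.067,"tz":0.193,"wx":-0.055,"wy":0.392,"wz":0.071},{"tx":0.32,"ty":-0.067,"tz":0.193,"wx":-0.055,"wy":0.392,"wz":0.071}]'
python3 - <<'E'
from h import *
s,q,p=now();print(p.round(4),s["joint_pos"].round(2),s["ft_force"])
for z in(.2,.045,.038):plan([.568,.178,z],-70,60)
g=eyes.grab_frame("side");cv2.imwrite("pics/p3.png",cv2.resize(g["frame"][130:330,170:400,::-1],None,fx=3,fy=3))
E
```

```text
time: 17.75
eef_pos: [0.4977, 0.2455, 0.2124]
eef_rot: [0.071, 0.86, -0.493, 0.109]
ft_force: [0.6, -0.5, -2.1]
gripper_width: 0.0594
grip_force: 30.0
time: 18.55
eef_pos: [0.5705, 0.161, 0.1819]
eef_rot: [0.292, 0.711, -0.495, 0.405]
ft_force: [-0.7, -0.5, -2.2]
gripper_width: 0.0591
grip_force: 30.0
[0.565  0.1765 0.1915] [ 1.05  0.53 -0.48  0.72 -1.45 -1.14] [-0.70488607 -0.49144527 -2.21348397]
[0.568 0.178 0.2  ] -70 60 t [ 0.024 -0.011 -0.015] w [0.004 0.001 0.006]
[0.568 0.178 0.045] -70 60 t [-0.423 -0.018  0.244] w [0.004 0.001 0.006]
[0.568 0.178 0.038] -70 60 t [-0.443 -0.019  0.255] w [0.004 0.001 0.006]
```

View pics/p3.png

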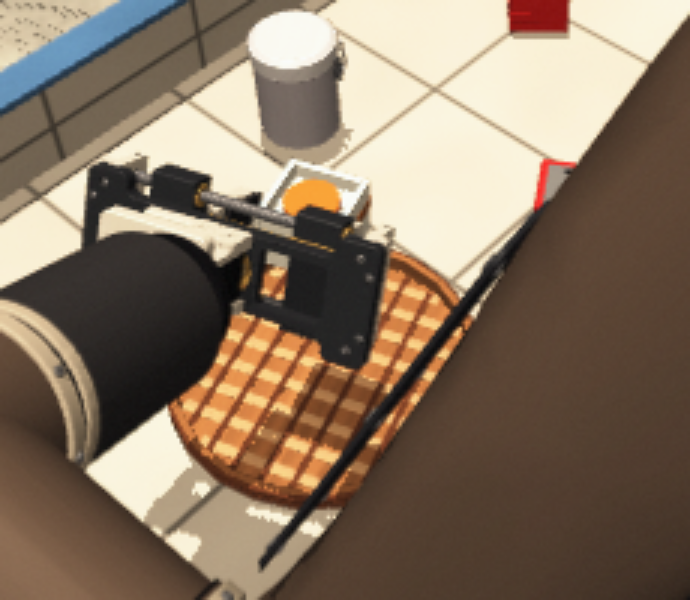

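The orange button, at crop (312,195), now faces up over the tray, and the canister is clear. Lowering.

```bash
python3 -m handwheel '[{"tx":-0.1,"ty":-0.01,"tz":0.057,"wx":0.004,"wy":0,"wz":0.006},{"tx":-0.2,"ty":-0.018,"tz":0.115,"wx":0.004,"wy":0,"wz":0.006},{"tx":-0.3,"ty":-0.018,"tz":0.172,"wx":0.004,"wy":0,"wz":0.006},{"tx":-0.36,"ty":-0.018,"tz":0.207,"wx":0.004,"wy":0,"wz":0.006},{"tx":-0.4,"ty":-0.018,"tz":0.23,"wx":0.004,"wy":0,"wz":0.006},{"tx":-0.42,"ty":-0.018,"tz":0.243,"wx":0.004,"wy":0,"wz":0.006},{"tx":-0.42,"ty":-0.018,"tz":0.243,"wx":0.004,"wy":0,"wz":0.006},{"tx":-0.42,"ty":-0.018,"tz":0.243,"wx":0.004,"wy":0,"wz":0.006},{"tx":-0.42,"ty":-0.018,"tz":0.243,"wx":0.004,"wy":0,"wz":0.006}]'
python3 - <<'E'
from h import *
s,q,p=now();print(p.round(4),s["joint_pos"].round(2),s["ft_force"])
plan([.568,.178,.038],-70,60)
E
```

```text
time: 19.5
eef_pos: [0.5742, 0.163, 0.0381]
eef_rot: [0.285, 0.709, -0.497, 0.41]
ft_force: [-0.3, 0.1, -1.0]
gripper_width: 0.0595
grip_force: 30.0
[0.5685 0.1785 0.0476] [ 1.04  0.72 -0.56  0.78 -1.25 -1.34] [-0.30349739  0.05159012 -1.02380254]
[0.568 0.178 0.038] -70 60 t [-0.027  0.002  0.017] w [-0.001  0.    -0.001]
```

```bash
python3 -m handwheel '[{"tx":-0.006,"ty":0,"tz":0.004,"wx":0,"wy":0,"wz":0},{"tx":-0.012,"ty":0,"tz":0.008,"wx":0,"wy":0,"wz":0},{"tx":-0.018,"ty":0,"tz":0.011,"wx":0,"wy":0,"wz":0},{"tx":-0.022,"ty":0,"tz":0.014,"wx":0,"wy":0,"wz":0},{"tx":-0.025,"ty":0,"tz":0.016,"wx":0,"wy":0,"wz":0},{"tx":-0.025,"ty":0,"tz":0.016,"wx":0,"wy":0,"wz":0},{"tx":-0.025,"ty":0,"tz":0.016,"wx":0,"wy":0,"wz":0}]'
python3 - <<'E'
from h import *
s,q,p=now();print(p.round(4),s["ft_force"])
plan([.568,.178,.038],-70,60)
E
```

```text
time: 20.2
eef_pos: [0.5744, 0.1624, 0.0311]
eef_rot: [0.286, 0.708, -0.496, 0.412]
ft_force: [-5.5, 4.9, 13.9]
gripper_width: 0.0593
grip_force: 30.0
[0.5687 0.1779 0.0405] [-5.46584034  4.87456621 13.8590737 ]
[0.568 0.178 0.038] -70 60 t [-0.008  0.002  0.003] w [-0.002 -0.002 -0.001]
```

```bash
python3 -m handwheel '[{"tx":0,"ty":0,"tz":0,"wx":0,"wy":0,"wz":0},{"tx":0,"ty":0,"tz":0,"wx":0,"wy":0,"wz":0},{"tx":0,"ty":0,"tz":0,"wx":0,"wy":0,"wz":0},{"tx":0,"ty":0,"tz":0,"wx":0,"wy":0,"wz":0},{"tx":0,"ty":0,"tz":0,"wx":0,"wy":0,"wz":0}]' 1 && python3 -m handwheel '[{"tx":0.02,"ty":0,"tz":-0.08,"wx":0,"wy":0,"wz":0},{"tx":0.05,"ty":0,"tz":-0.2,"wx":0,"wy":0,"wz":0},{"tx":0.13,"ty":0,"tz":-0.35,"wx":0,"wy":0,"wz":0},{"tx":0.3,"ty":0,"tz":-0.5,"wx":0,"wy":0,"wz":0},{"tx":0.5,"ty":0,"tz":-0.6,"wx":0,"wy":0,"wz":0},{"tx":0.6,"ty":0,"tz":-0.7,"wx":0,"wy":0,"wz":0},{"tx":0.6,"ty":0,"tz":-0.7,"wx":0,"wy":0,"wz":0}]'
python3 - <<'E'
from h import *
s,q,p=now();print(s["joint_pos"].round(2),p.round(4),s["ft_force"])
for c in("top","side"):
    g=eyes.grab_frame(c);W=cloud(g);np.savez(f"{c}2.npz",W=W,f=g["frame"])
    P=W.reshape(-1,3); m=(P[:,2]>.045)&(P[:,2]<.062)&(np.hypot(P[:,0]-.568,P[:,1]-.178)<.06)
    print(c,m.sum(),rect(P[m]) if m.sum()>5 else "",np.median(P[m,2]) if m.sum() else "")
    if m.sum()>5: A=np.c_[P[m,:2],np.ones(m.sum())];print("slopes",np.linalg.lstsq(A,P[m,2],rcond=None)[0])
    for d in eyes.spot_point(c,"button_top")[:2]:
        u,v=np.array(d["point"]).round().astype(int);print(d["confidence"],u,v,W[v,u])
    cc=g["frame"].astype(int);o=((cc[...,0]>180)&(cc[...,2]<90)&(cc[...,1]>90)&(W[...,2]>.045)).reshape(-1)&m; print("orange",o.sum(),P[o].mean(0) if o.sum() else "")
    m=(P[:,2]>.016)&(P[:,2]<.03)&(np.hypot(P[:,0]-.568,P[:,1]-.178)<.14);print("tray",cv2.minEnclosingCircle((P[m,:2]*1000).astype(np.float32)))
    if c=="top":cv2.imwrite("pics/p4.png",cv2.resize(g["frame"][110:300,190:450,::-1],None,fx=3,fy=3))
E
```

```text
time: 20.7
eef_pos: [0.574, 0.1619, 0.0281]
eef_rot: [0.286, 0.709, -0.497, 0.41]
ft_force: [0.4, -0.3, 1.2]
gripper_width: 0.0866
grip_force: 0.0
time: 21.4
eef_pos: [0.5421, 0.2492, 0.293]
eef_rot: [0.284, 0.709, -0.498, 0.41]
ft_force: [0.7, -0.0, -0.3]
gripper_width: 0.0878
grip_force: 0.0
[ 1.17  0.49 -0.25  0.64 -1.7  -1.04] [0.5364 0.2646 0.3025] [ 0.68511728 -0.03686968 -0.28997494]
top 310 ((569.587646484375, 175.3451690673828), (60.01344680786133, 60.571983337402344), 19.698415756225586) 0.05184492937945384
slopes [ 0.00011861 -0.02926544  0.05696708]
0.71 259 209 [0.56034402 0.18089447 0.05177641]
orange 0 
tray ((568.1836547851562, 178.0839080810547), 124.62510681152344)
side 465 ((567.03955078125, 176.66238403320312), (59.20281219482422, 62.75382614135742), 21.88360023498535) 0.052004572012772976
slopes [-0.00339205 -0.00862068  0.05500648]
0.73 280 243 [0.55679563 0.17827648 0.05211819]
orange 182 [0.56803178 0.17757248 0.05184632]
tray ((566.80419921875, 178.9405059814453), 125.34638214111328)
```

View pics/p4.png

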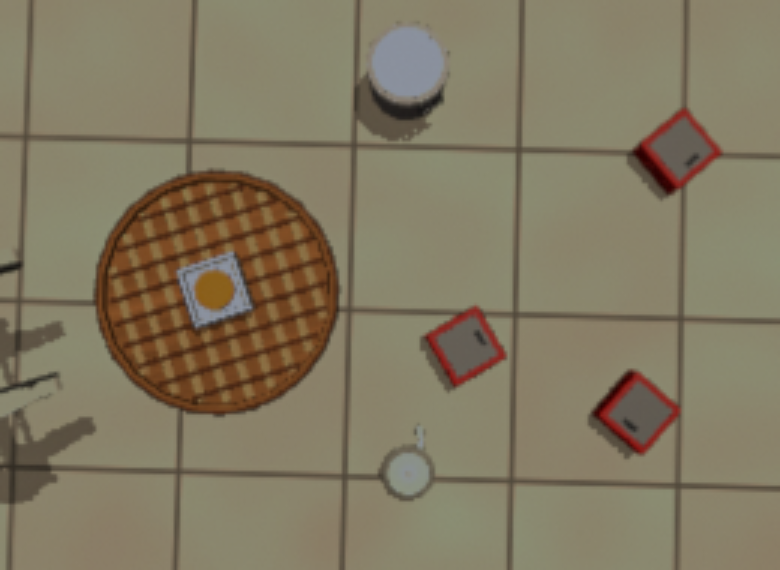

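The light at crop (215,290) stands upright at the tray centre with its button up; the depth puts the rim level. Bystanders are in place. Next, shut the fingers and go above the button.

```bash
python3 - <<'E'
from h import *
plan([.5688,.1765,.139],-70,0)
E
```

```text
[0.569 0.176 0.139] -70 0 t [-0.36  -0.001  0.503] w [-0.001 -0.523 -0.001]
```

```bash
python3 -m handwheel '[{"tx":0,"ty":0,"tz":0,"wx":0,"wy":-0.523,"wz":0},{"tx":0,"ty":0,"tz":0.05,"wx":0,"wy":-0.523,"wz":0},{"tx":-0.1,"ty":0,"tz":0.15,"wx":0,"wy":-0.523,"wz":0},{"tx":-0.2,"ty":0,"tz":0.3,"wx":0,"wy":-0.523,"wz":0},{"tx":-0.3,"ty":0,"tz":0.42,"wx":0,"wy":-0.523,"wz":0},{"tx":-0.36,"ty":0,"tz":0.503,"wx":0,"wy":-0.523,"wz":0},{"tx":-0.36,"ty":0,"tz":0.503,"wx":0,"wy":-0.523,"wz":0},{"tx":-0.36,"ty":0,"tz":0.503,"wx":0,"wy":-0.523,"wz":0},{"tx":-0.36,"ty":0,"tz":0.503,"wx":0,"wy":-0.523,"wz":0},{"tx":-0.36,"ty":0,"tz":0.503,"wx":0,"wy":-0.523,"wz":0}]' -1 20
python3 - <<'E'
from h import *
s,q,p=now();print(s["eef_pos"].round(4),s["joint_pos"].round(2),s["ft_force"],s["gripper_width"])
plan([.5688,.1765,.139],-70,0)
plan([.5688,.1765,.075],-70,0)
E
```

```text
time: 22.6
eef_pos: [0.5681, 0.176, 0.1192]
eef_rot: [0.001, 0.819, -0.573, 0.002]
ft_force: [-0.2, -0.6, -0.3]
gripper_width: 0.013
grip_force: 0.0
[0.5681 0.176  0.1192] [ 0.63  0.28 -0.27  0.   -1.02 -0.28] [-0.17126544 -0.60664058 -0.33599823] 0.013010638854267904
[0.569 0.176 0.139] -70 0 t [-0.001 -0.003 -0.003] w [-0.    -0.002  0.   ]
[0.569 0.176 0.075] -70 0 t [-0.002 -0.003  0.211] w [-0.    -0.002  0.   ]
```

```bash
python3 -m handwheel '[{"tx":0,"ty":-0.003,"tz":0.05,"wx":0,"wy":0,"wz":0},{"tx":0,"ty":-0.003,"tz":0.1,"wx":0,"wy":0,"wz":0},{"tx":0,"ty":-0.003,"tz":0.15,"wx":0,"wy":0,"wz":0},{"tx":0,"ty":-0.003,"tz":0.18,"wx":0,"wy":0,"wz":0},{"tx":0,"ty":-0.003,"tz":0.195,"wx":0,"wy":0,"wz":0},{"tx":0,"ty":-0.003,"tz":0.195,"wx":0,"wy":0,"wz":0},{"tx":0,"ty":-0.003,"tz":0.195,"wx":0,"wy":0,"wz":0},{"tx":0,"ty":-0.003,"tz":0.195,"wx":0,"wy":0,"wz":0}]'
python3 - <<'E'
from h import *
s,q,p=now();print(s["eef_pos"].round(4),s["joint_pos"].round(2),s["ft_force"],s["gripper_width"])
E
```

```text
time: 23.4
eef_pos: [0.5701, 0.1769, 0.0624]
eef_rot: [-0.001, 0.819, -0.573, 0.002]
ft_force: [-0.3, -0.8, 0.7]
gripper_width: 0.0005
grip_force: 0.0
[0.5701 0.1769 0.0624] [ 0.63  0.34 -0.33  0.   -0.9  -0.28] [-0.30752182 -0.83681326  0.67357963] 0.0005351762402526663
```

```bash
python3 -m handwheel '[{"tx":0,"ty":0,"tz":0.01,"wx":0,"wy":0,"wz":0},{"tx":0,"ty":0,"tz":0.017,"wx":0,"wy":0,"wz":0},{"tx":0,"ty":0,"tz":0.023,"wx":0,"wy":0,"wz":0},{"tx":0,"ty":0,"tz":0.028,"wx":0,"wy":0,"wz":0},{"tx":0,"ty":0,"tz":0.032,"wx":0,"wy":0,"wz":0},{"tx":0,"ty":0,"tz":0.036,"wx":0,"wy":0,"wz":0},{"tx":0,"ty":0,"tz":0.04,"wx":0,"wy":0,"wz":0},{"tx":0,"ty":0,"tz":0.04,"wx":0,"wy":0,"wz":0},{"tx":0,"ty":0,"tz":0.04,"wx":0,"wy":0,"wz":0}]'
```

```text
time: 24.3
eef_pos: [0.5697, 0.1766, 0.0496]
eef_rot: [-0.0, 0.819, -0.573, 0.001]
ft_force: [-0.3, 0.1, 0.9]
gripper_width: 0.0005
grip_force: 0.0
```

```bash
python3 -m handwheel '[{"tx":0,"ty":0,"tz":0.003,"wx":0,"wy":0,"wz":0},{"tx":0,"ty":0,"tz":0.006,"wx":0,"wy":0,"wz":0},{"tx":0,"ty":0,"tz":0.01,"wx":0,"wy":0,"wz":0},{"tx":0,"ty":0,"tz":0.01,"wx":0,"wy":0,"wz":0},{"tx":0,"ty":0,"tz":0.01,"wx":0,"wy":0,"wz":0}]'
```

```text
time: 24.8
eef_pos: [0.5697, 0.1766, 0.0466]
eef_rot: [-0.0, 0.819, -0.573, 0.001]
ft_force: [1.0, 0.3, 0.5]
gripper_width: 0.0002
grip_force: 0.0
```

```bash
python3 -m handwheel '[{"tx":0,"ty":0,"tz":0.003,"wx":0,"wy":0,"wz":0},{"tx":0,"ty":0,"tz":0.006,"wx":0,"wy":0,"wz":0},{"tx":0,"ty":0,"tz":0.006,"wx":0,"wy":0,"wz":0},{"tx":0,"ty":0,"tz":0.006,"wx":0,"wy":0,"wz":0}]'
python3 - <<'E'
from h import *
g=eyes.grab_frame("side");W=cloud(g);cv2.imwrite("pics/p5.png",cv2.resize(g["frame"][170:320,190:390,::-1],None,fx=4,fy=4,interpolation=cv2.INTER_CUBIC))
s,q,p=now();print(s["eef_pos"],s["ft_force"])
E
```

```text
time: 25.2
eef_pos: [0.5697, 0.1766, 0.0448]
eef_rot: [-0.0, 0.819, -0.573, 0.001]
ft_force: [0.3, 0.0, 0.1]
gripper_width: 0.0006
grip_force: 0.0
[0.56970409 0.17660115 0.04486353] [ 0.50317033 -0.23351778 -0.44469375]
```

View pics/p5.png

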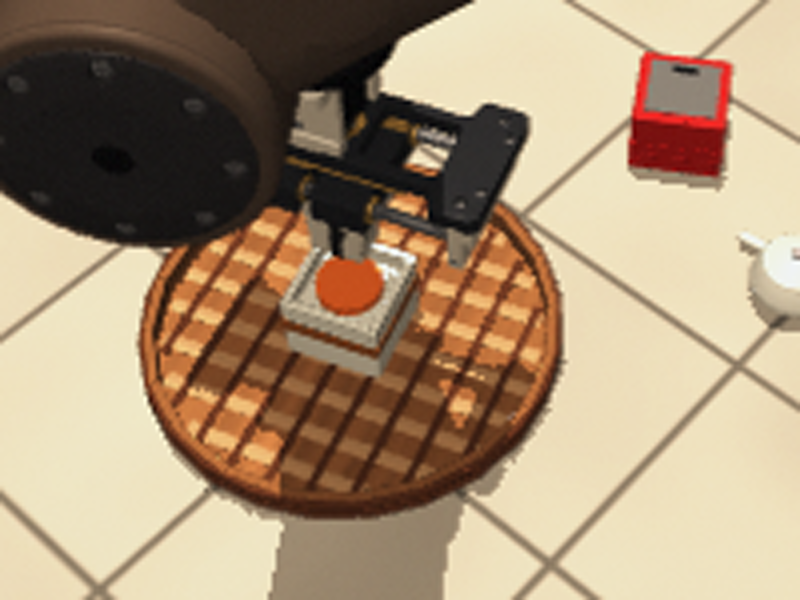

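The crop shows the light upright at (350,310) and the button at (350,283), not covered. The fingertips at about (335,250) look as if they are still above it. I'll measure their height from the depth.

```bash
python3 - <<'E'
from h import *
g=eyes.grab_frame("side");W=cloud(g);f=g["frame"]
K=np.array([[g["fx"],0,g["cx"]],[0,g["fy"],g["cy"]],[0,0,1]]);T=np.array(g["world_to_cam"])
for z in(.045,.055,.065,.075):
    print("axis",z,cv2.projectPoints(np.array([[.5697,.1766,z]]),cv2.Rodrigues(T[:3,:3])[0],T[:3,3],K,np.array(g["distortion"]))[0].ravel().round(1))
for v in range(220,248,2):
    print(v,[ (u,*(W[v,u]*1000).round().astype(int),*f[v,u]) for u in(271,275,279)])
E
```

```text
axis 0.045 [276.8 241.4]
axis 0.055 [276.4 238.8]
axis 0.065 [276.1 236.2]
axis 0.075 [275.8 233.5]
220 [(271, np.int64(541), np.int64(208), np.int64(175), np.uint8(25), np.uint8(25), np.uint8(26)), (275, np.int64(536), np.int64(203), np.int64(174), np.uint8(25), np.uint8(24), np.uint8(25)), (279, np.int64(530), np.int64(197), np.int64(175), np.uint8(23), np.uint8(22), np.uint8(22))]
222 [(271, np.int64(545), np.int64(206), np.int64(164), np.uint8(18), np.uint8(16), np.uint8(17)), (275, np.int64(535), np.int64(204), np.int64(169), np.uint8(21), np.uint8(21), np.uint8(21)), (279, np.int64(527), np.int64(200), np.int64(173), np.uint8(25), np.uint8(25), np.uint8(25))]
224 [(271, np.int64(545), np.int64(207), np.int64(158), np.uint8(19), np.uint8(18), np.uint8(19)), (275, np.int64(535), np.int64(205), np.int64(164), np.uint8(20), np.uint8(19), np.uint8(20)), (279, np.int64(525), np.int64(202), np.int64(170), np.uint8(18), np.uint8(19), np.uint8(19))]
226 [(271, np.int64(573), np.int64(185), np.int64(107), np.uint8(125), np.uint8(111), np.uint8(91)), (275, np.int64(536), np.int64(204), np
[... 2439 characters left out ...]
64(180), np.int64(56), np.uint8(197), np.uint8(79), np.uint8(29))]
244 [(271, np.int64(570), np.int64(194), np.int64(52), np.uint8(199), np.uint8(81), np.uint8(30)), (275, np.int64(564), np.int64(187), np.int64(50), np.uint8(199), np.uint8(80), np.uint8(29)), (279, np.int64(556), np.int64(182), np.int64(52), np.uint8(199), np.uint8(79), np.uint8(30))]
246 [(271, np.int64(569), np.int64(196), np.int64(47), np.uint8(151), np.uint8(60), np.uint8(23)), (275, np.int64(560), np.int64(191), np.int64(51), np.uint8(196), np.uint8(79), np.uint8(28)), (279, np.int64(553), np.int64(185), np.int64(51), np.uint8(198), np.uint8(80), np.uint8(28))]<stdin>:7: RuntimeWarning: invalid value encountered in cast
```

The real fingertips are at about z = 0.07–0.08, well above the reported TCP of 0.045, which also explains why the slip met no resistance. The button is still untouched, so I'll go down further in small steps, watching the force.

```bash
python3 -m handwheel '[{"tx":0,"ty":0,"tz":0.008,"wx":0,"wy":0,"wz":0},{"tx":0,"ty":0,"tz":0.016,"wx":0,"wy":0,"wz":0},{"tx":0,"ty":0,"tz":0.024,"wx":0,"wy":0,"wz":0},{"tx":0,"ty":0,"tz":0.032,"wx":0,"wy":0,"wz":0},{"tx":0,"ty":0,"tz":0.036,"wx":0,"wy":0,"wz":0},{"tx":0,"ty":0,"tz":0.036,"wx":0,"wy":0,"wz":0},{"tx":0,"ty":0,"tz":0.036,"wx":0,"wy":0,"wz":0}]'
python3 - <<'E'
from h import *
g=eyes.grab_frame("side");W=cloud(g);f=g["frame"].astype(int)
for v in range(230,246,1): print(v,[ (u,int(np.nan_to_num(W[v,u,2])*1000),*f[v,u].tolist()) for u in(271,275,279)])
E
```

```text
time: 26.0
eef_pos: [0.5697, 0.1766, 0.034]
eef_rot: [-0.0, 0.819, -0.573, 0.001]
ft_force: [-0.9, 0.1, 0.4]
gripper_width: 0.0004
grip_force: 0.0
230 [(271, 93, 131, 116, 95), (275, 100, 39, 35, 29), (279, 146, 22, 21, 21)]
231 [(271, 91, 133, 117, 95), (275, 95, 22, 21, 19), (279, 103, 99, 87, 73)]
232 [(271, 88, 136, 120, 99), (275, 89, 28, 25, 24), (279, 100, 137, 121, 98)]
233 [(271, 85, 136, 120, 98), (275, 89, 64, 57, 47), (279, 96, 137, 121, 98)]
234 [(271, 79, 135, 119, 97), (275, 83, 51, 44, 38), (279, 91, 137, 121, 99)]
235 [(271, 76, 147, 106, 78), (275, 80, 51, 45, 38), (279, 87, 131, 116, 95)]
236 [(271, 51, 200, 81, 29), (275, 76, 43, 36, 30), (279, 84, 137, 121, 100)]
237 [(271, 49, 199, 82, 30), (275, 72, 110, 50, 22), (279, 81, 139, 121, 99)]
238 [(271, 54, 199, 81, 29), (275, 52, 199, 80, 29), (279, 54, 178, 90, 45)]
239 [(271, 53, 200, 82, 31), (275, 53, 199, 81, 30), (279, 51, 198, 80, 29)]
240 [(271, 53, 199, 80, 28), (275, 47, 200, 81, 29), (279, 48, 200, 82, 31)]
241 [(271, 53, 200, 81, 29), (275, 51, 200, 81, 30), (279, 53, 200, 80, 30)]
242 [(271, 52, 200, 80, 29), (275, 53, 200, 80, 30), (279, 51, 199, 81, 29)]
243 [(271, 52, 199, 79, 28), (275, 51, 199, 80, 30), (279, 53, 200, 81, 31)]
244 [(271, 49, 200, 81, 30), (275, 53, 199, 80, 29), (279, 51, 200, 81, 29)]
245 [(271, 52, 188, 74, 26), (275, 50, 200, 81, 30), (279, 51, 199, 81, 29)]
```

```bash
python3 -m handwheel '[{"tx":0,"ty":0,"tz":0.008,"wx":0,"wy":0,"wz":0},{"tx":0,"ty":0,"tz":0.016,"wx":0,"wy":0,"wz":0},{"tx":0,"ty":0,"tz":0.024,"wx":0,"wy":0,"wz":0},{"tx":0,"ty":0,"tz":0.03,"wx":0,"wy":0,"wz":0},{"tx":0,"ty":0,"tz":0.034,"wx":0,"wy":0,"wz":0},{"tx":0,"ty":0,"tz":0.038,"wx":0,"wy":0,"wz":0},{"tx":0,"ty":0,"tz":0.038,"wx":0,"wy":0,"wz":0},{"tx":0,"ty":0,"tz":0.038,"wx":0,"wy":0,"wz":0}]'
python3 - <<'E'
from h import *
g=eyes.grab_frame("side");W=cloud(g);f=g["frame"].astype(int)
for v in range(234,246,1): print(v,[ (u,int(np.nan_to_num(W[v,u,2])*1000),*f[v,u].tolist()) for u in(271,275,279)])
E
```

```text
time: 26.85
eef_pos: [0.5698, 0.1766, 0.0227]
eef_rot: [-0.0, 0.819, -0.573, 0.001]
ft_force: [-0.4, -0.6, 0.3]
gripper_width: 0.0006
grip_force: 0.0
234 [(271, 79, 138, 122, 99), (275, 84, 17, 15, 15), (279, 131, 46, 42, 37)]
235 [(271, 76, 138, 122, 99), (275, 77, 20, 17, 17), (279, 88, 139, 123, 100)]
236 [(271, 74, 137, 122, 98), (275, 77, 40, 35, 30), (279, 83, 139, 122, 100)]
237 [(271, 70, 136, 120, 97), (275, 70, 38, 34, 28), (279, 79, 137, 121, 99)]
238 [(271, 63, 143, 104, 73), (275, 67, 28, 25, 22), (279, 76, 137, 121, 98)]
239 [(271, 52, 200, 82, 30), (275, 64, 37, 29, 24), (279, 75, 140, 124, 101)]
240 [(271, 51, 201, 80, 28), (275, 51, 146, 60, 24), (279, 69, 138, 121, 98)]
241 [(271, 52, 200, 80, 29), (275, 50, 200, 80, 28), (279, 51, 178, 89, 44)]
242 [(271, 49, 199, 79, 27), (275, 53, 200, 81, 29), (279, 52, 201, 81, 29)]
243 [(271, 49, 201, 82, 30), (275, 51, 200, 80, 29), (279, 50, 203, 83, 31)]
244 [(271, 52, 201, 82, 31), (275, 52, 200, 80, 29), (279, 56, 202, 82, 30)]
245 [(271, 50, 189, 75, 27), (275, 52, 200, 80, 28), (279, 51, 202, 82, 30)]
```

```bash
python3 -m handwheel '[{"tx":0,"ty":0,"tz":0.006,"wx":0,"wy":0,"wz":0},{"tx":0,"ty":0,"tz":0.012,"wx":0,"wy":0,"wz":0},{"tx":0,"ty":0,"tz":0.018,"wx":0,"wy":0,"wz":0},{"tx":0,"ty":0,"tz":0.021,"wx":0,"wy":0,"wz":0},{"tx":0,"ty":0,"tz":0.024,"wx":0,"wy":0,"wz":0},{"tx":0,"ty":0,"tz":0.027,"wx":0,"wy":0,"wz":0},{"tx":0,"ty":0,"tz":0.027,"wx":0,"wy":0,"wz":0},{"tx":0,"ty":0,"tz":0.027,"wx":0,"wy":0,"wz":0}]'; python3 -m handwheel '[{"tx":0,"ty":0,"tz":0.003,"wx":0,"wy":0,"wz":0},{"tx":0,"ty":0,"tz":0.006,"wx":0,"wy":0,"wz":0},{"tx":0,"ty":0,"tz":0.006,"wx":0,"wy":0,"wz":0}]'
```

```text
time: 27.7
eef_pos: [0.5698, 0.1766, 0.0146]
eef_rot: [-0.0, 0.819, -0.573, 0.001]
ft_force: [-0.1, 0.2, 0.1]
gripper_width: 0.0007
grip_force: 0.0
time: 28.0
eef_pos: [0.5699, 0.1766, 0.0129]
eef_rot: [-0.001, 0.819, -0.573, 0.002]
ft_force: [-1.2, 1.1, 2.2]
gripper_width: 0.0004
grip_force: 1.4
```

First contact at TCP 0.013. Now the 6 mm press.

```bash
python3 -m handwheel '[{"tx":0,"ty":0,"tz":0.003,"wx":0,"wy":0,"wz":0},{"tx":0,"ty":0,"tz":0.006,"wx":0,"wy":0,"wz":0},{"tx":0,"ty":0,"tz":0.009,"wx":0,"wy":0,"wz":0},{"tx":0,"ty":0,"tz":0.012,"wx":0,"wy":0,"wz":0},{"tx":0,"ty":0,"tz":0.015,"wx":0,"wy":0,"wz":0},{"tx":0,"ty":0,"tz":0.015,"wx":0,"wy":0,"wz":0},{"tx":0,"ty":0,"tz":0.015,"wx":0,"wy":0,"wz":0}]'; python3 -m handwheel '[{"tx":0,"ty":0,"tz":0.003,"wx":0,"wy":0,"wz":0},{"tx":0,"ty":0,"tz":0.006,"wx":0,"wy":0,"wz":0},{"tx":0,"ty":0,"tz":0.006,"wx":0,"wy":0,"wz":0}]'
```

```text
time: 28.7
eef_pos: [0.5699, 0.1766, 0.0084]
eef_rot: [-0.0, 0.819, -0.573, 0.002]
ft_force: [-0.6, -0.5, 4.9]
gripper_width: 0.0003
grip_force: 2.5
time: 29.0
eef_pos: [0.57, 0.1766, 0.0075]
eef_rot: [-0.001, 0.819, -0.573, 0.002]
ft_force: [-4.6, -0.1, 12.8]
gripper_width: 0.0003
grip_force: 6.6
```

```bash
python3 -m handwheel '[{"tx":0,"ty":0,"tz":0.003,"wx":0,"wy":0,"wz":0},{"tx":0,"ty":0,"tz":0.003,"wx":0,"wy":0,"wz":0},{"tx":0,"ty":0,"tz":0.003,"wx":0,"wy":0,"wz":0}]'
python3 - <<'E'
from h import *
g=eyes.grab_frame("side");W=cloud(g);f=g["frame"];np.savez("press.npz",W=W,f=f)
cv2.imwrite("pics/p6.png",cv2.resize(f[200:280,240:320,::-1],None,fx=7,fy=7,interpolation=cv2.INTER_CUBIC))
c=f.astype(int);P=W.reshape(-1,3)
for n,X,F in(("before",np.load("side2.npz")["W"],np.load("side2.npz")["f"].astype(int)),("now",W,c)):
    o=(F[...,0]>150)&(F[...,1]<120)&(F[...,2]<60)&(np.hypot(X[...,0]-.569,X[...,1]-.176)<.019);print(n,o.sum(),np.median(X[o],0))
s,q,p=now();print(s["eef_pos"],s["ft_force"])
E
```

```text
time: 29.3
eef_pos: [0.57, 0.1766, 0.0074]
eef_rot: [-0.001, 0.82, -0.573, 0.002]
ft_force: [-7.4, -0.7, 19.6]
gripper_width: 0.0006
grip_force: 9.9
before 4 [0.55143054 0.17839979 0.04619781]
now 56 [0.56002346 0.18601702 0.04551139]
[0.57000778 0.17665305 0.00739241] [-6.68260837 -0.55181533 20.78886779]
```

View pics/p6.png

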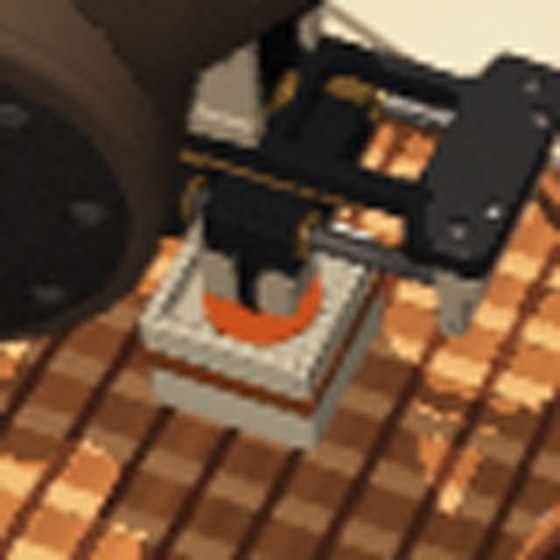

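The crop shows the shut fingers resting on the button at (255,300), inside the rim. The button face is at about 0.0455, down from about 0.052, and it's at the hard stop with about 20 N. Releasing straight up.

```bash
python3 -m handwheel '[{"tx":0,"ty":0,"tz":-0.01,"wx":0,"wy":0,"wz":0},{"tx":0,"ty":0,"tz":-0.03,"wx":0,"wy":0,"wz":0},{"tx":0,"ty":0,"tz":-0.08,"wx":0,"wy":0,"wz":0},{"tx":0,"ty":0,"tz":-0.2,"wx":0,"wy":0,"wz":0},{"tx":0,"ty":0,"tz":-0.35,"wx":0,"wy":0,"wz":0},{"tx":0,"ty":0,"tz":-0.5,"wx":0,"wy":0,"wz":0},{"tx":0,"ty":0,"tz":-0.6,"wx":0,"wy":0,"wz":0},{"tx":0,"ty":0,"tz":-0.6,"wx":0,"wy":0,"wz":0},{"tx":0,"ty":0,"tz":-0.6,"wx":0,"wy":0,"wz":0},{"tx":0,"ty":0,"tz":-0.6,"wx":0,"wy":0,"wz":0}]'
python3 - <<'E'
from h import *
g=eyes.grab_frame("side");W=cloud(g);F=g["frame"].astype(int)
o=(F[...,0]>150)&(F[...,1]<140)&(F[...,2]<70)&(np.hypot(W[...,0]-.569,W[...,1]-.176)<.025)&(W[...,2]>.04);print("button",o.sum(),np.median(W[o],0))
P=W.reshape(-1,3); m=(P[:,2]>.045)&(P[:,2]<.062)&(np.hypot(P[:,0]-.568,P[:,1]-.178)<.06);print(rect(P[m]))
s,q,p=now();print(s["time"],s["eef_pos"],s["ft_force"])
E
```

```text
time: 30.35
eef_pos: [0.5684, 0.1763, 0.184]
eef_rot: [0.001, 0.819, -0.573, 0.001]
ft_force: [-0.7, -0.4, -0.9]
gripper_width: 0.0004
grip_force: 0.0
button 175 [0.56784626 0.17735975 0.05188439]
((568.2410888671875, 176.73683166503906), (60.75513458251953, 62.668556213378906), 19.926712036132812)
30.4 [0.56834847 0.1762825  0.18385762] [-0.06318768  0.18467266 -0.10475903]
```

The button has sprung back to 0.052, the light is still upright in the tray, and the arm is clear.

```bash
python3 -c "
from bench import order; print(order.finish_job())"
```

```text
the job is handed in; nothing more can be done
None
```

The light stands upright in the tray with its button on top; I pressed the button fully down (about 20 N), released it, and handed the job in at 30.4 s. One mistyped 90 mm shift early on moved the open gripper about 50 mm, but pictures showed nothing was disturbed; the hand-in returned no verdict.

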